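# Charge the curing box through its check flap

## Task

Load the small cast sample bar into the curing box. Lay it flat on the metal sill in front of the flap, lengthwise in line with the opening, and let go of it; then take the wooden push block from the top of the box and use it to push the bar in under the flap, right inside, so that the flap falls shut behind it once the block is drawn back out. Finally stand the push block back on top of the box, and leave the mixing cup and the wide pink bar where they are; the bar is a fresh casting, so do not drop it or ram it.

Things in the scene. Friction and masses are not known exactly. Their poses are not given: they have to be found in the camera images.
- curing_box: Low plywood box on a stand whose board is 130 mm above the bench with a clear pane in one side and a metal sill in front; fixed, place and direction vary. Origin: on that board under the middle of the flap's hinge line; x points into the box (the pushing direction), y across, z up. Sill and floor: one level sheet, 90 mm wide, top at z = 4 mm. Inside 62 mm wide, back wall at x = 165.
- doorway (a point): Middle of the doorway's bottom edge, on the floor sheet (box x = 0, z = 4 mm), axes as the box. The opening is 62 mm wide and 46 mm high under the hinge line; the box front above it reaches up to z = 73 mm.
- sill (a point): Middle of the sill's surface (box x = -60 mm, z = 4 mm), axes as the box. The sill runs from box x = -128 to 0 and is open on both sides, but for two flared guide cheeks, 22 mm high, from box x = -41, where they are 80 mm apart, to the jambs of the doorway.
- box_top (a point): Middle of the flat top of the box (box x = 87, z = 66 mm), axes as the box. The flat is 178 mm long (x) and 86 mm wide (y) inside a 3 mm thick lip that stands 7 mm higher. Here the push block stands at the start and shall stand at the end.
- check_flap (a joint): Sheet metal flap in the doorway, hung from the hinge line at box x = 0, z = 50 mm: 58 mm wide, its lower edge 2 mm above the floor. 0 = hanging shut; grows (rad, to 1.45) as it swings inward and up, never outward. It weighs 50 g and falls shut by its own weight. It drops behind the bar once the bar's rear end is more than 34 mm inside the doorway.
- sample_bar: The small narrow cast bar, sand coloured: 98 mm long (its y), 44 mm wide (its x), 16 mm thick, lying on the bench to the right with its wider face up, so sides and ends lean outward to the top. Pinch it across its 44 mm, fingertips close to the bench. Origin: centre of its underside, z up. 0.1 to 0.17 kg.
- push_block: Wooden push block: a foot 96 mm long, 34 wide and 22 high, with an upright handle, 34 (x) by 24 mm (y), up to 74 mm above the underside. Origin: on the underside below the handle's middle; x points to the flat rubber nose, 72 mm ahead of the handle's middle; the foot ends 24 mm behind it. 0.16 to 0.26 kg. At the start it stands on top of the box, nose to the back.
- mixing_cup: White open mixing cup, 79 mm across, 88 mm high; origin at the centre of its underside. To be left alone.
- wide_bar: Pink cast bar, wider than the sample: 72 x 102 x 24 mm; origin at the centre of its underside. Not to be loaded; to be left alone.

How it is judged:
By the outcome, as a careful person would: the job done as asked, in the order asked, and still so for the second after the job is handed in, with the robot touching nothing.
It also fails if it takes over 58 s, if anything falls off the work surface, if the arm or the gripper's body presses on something with over 40 N, if the wrist force passes 120 N, or if a joint passes its speed limit or range.

## Robot

A 6-joint arm with a two-finger parallel gripper is mounted at the origin on a cart in front of the work surface, level with it; the furniture and walls round the work are solid. World frame = base frame: x ahead of the robot, y to its left, z up, the work surface at z = 0. Lengths are in m, angles in rad, forces in N, time in s.
With the tool pointing down it reaches from about 0.225 to 0.875 m from the base axis. Payload 3.4 kg.
Tool frame: the origin (TCP) lies at the very end of the fingers, on their centre line; the grasp point (between the pads) lies 19 mm behind it; z points along the fingers, y is the direction in which the jaws open and shut (so a half turn about z gives the same grasp; the last joint's range is limited). The gripper opens to 85 mm and grips with 20 to 120 N. Pads are 22 mm wide; open, the fingers measure 114 mm over their backs; the gripper's body (76 mm by 85 mm) begins 54 mm behind the grasp point. The pads swing forward as they close: fully open they stand 13 mm farther back than shut.
Start: joints at [1.202, 0.276, 1.505, -0, 1.361, -0.121], TCP at [0.141, 0.557, 0.207] pointing down, gripper open.
Joint ranges: [-2.89, 2.89], [-0.75, 2.08], [0.22, 2.7], [-1.18, 4.32], [0.11, 2.71], [-2.7, 2.7]. Speed limits (rad/s): [2.57, 2.57, 3.14, 3.14, 3.14, 3.14].

## Interface

Orientations are given as a unit quaternion [x, y, z, w].
In Python, from station import sensors, imaging, r gives the robot as it stands.
- The arm moves only by the shell command python3 -m jog 'ROWS' [OPENING]. ROWS is JSON, a list of rows, each a list of 6 numbers: the shift along the tool's x, y, z in mm, then the turn, a rotation vector about the tool's x, y, z in degrees. In form: [[x, y, z, wx, wy, wz], ...]. A call has 1 to 12 rows; each row shifts and turns the commanded pose from where the row before left it, along the tool's axes as they then stand; what a row does not reach is not made up. A row lasts 1/10 s, in which the tool goes at most 50 mm and 8.59 degrees, less where a joint would pass 70% of its speed; a pose out of reach is approached as far as the arm can. A call is refused whole if a number of a shift passes 50 or a number of a turn 8.59, either way. A call with a gripper value outside its range is refused whole. OPENING is the finger opening in mm, from 0 to 85.4, set as the call begins (- or left out, the last holds). The fingers move at their own pace and stop on an object; the grip force is fixed at half the most. Time passes only in rows, so rows that do not move let the fingers close. It gives the time, the measured TCP pose, the force and the opening at its end, in the units of the state.
- sensors.sense(): the state, without advancing time (a new reading comes with each control period).
- imaging.snapshot(name): name is "scene" or "top" or "wrist"; returns a dict with "image" (384x512x3 uint8, red, green, blue), "depth" (384x512 float32, m along the optical axis (not along the pixel's ray), 0 where there is no reading), "fx", "fy", "cx", "cy" (pixels), "R" (3x3) and "t" (3): a world point X has camera coordinates R X + t; the wrist camera has in their place "tool_from_camera" (4x4, takes a point from camera to tool coordinates, whose origin is the TCP and whose axes are the flange's). Camera axes: x right, y down, z forward; pixel columns grow to the right and rows downward; lengths in m; the calibration is good to about 2 mm. A picture is of the moment at which its call begins: read the wrist's pose just before it.
- r.close_job(): hands the job in, once; it reports no verdict.
The state is a dict: "time": time; "joints": joint angles; "joint_vel": joint speeds; "tau": joint torques, N m; "position": TCP position; "tool_rot": TCP orientation; "ft_force": force on the tool from outside, world axes, zero at the start; "wrist_torque": the same for the moment, N m; "finger_gap": opening from 0.0 (shut) to 1.0 (fully open).
Only numpy, scipy, OpenCV 4.12 (cv2) and the standard library are available. Lean on these libraries where they do the work, as an engineer would, in place of code of your own. Each camera call takes 0.05 s, during which the arm holds its last target.

## Working session

There is one attempt and no reset: what is moved stays moved. The work goes in short steps, Python scripts to look and compute and a shell command to move; the robot and the scene stay as the last step left them, time stands still between calls to the robot, and variables do not carry over. Pictures are saved under pics/ and viewed, and the job is handed in when it is done.

```bash
ls; mkdir -p pics; cat > h.py <<'E'
import numpy as np, cv2
from station import sensors, imaging, r
from scipy.spatial.transform import Rotation as Ro
def snap(n,fn):
    s=sensors.sense(); d=imaging.snapshot(n); 
    np.savez('pics/'+fn+'.npz',pos=s['position'],rot=s['tool_rot'],**{k:np.array(v) for k,v in d.items()})
    cv2.imwrite('pics/'+fn+'.png',cv2.cvtColor(d['image'],cv2.COLOR_RGB2BGR)); return d
def load(fn): return dict(np.load('pics/'+fn+'.npz'))
def w2c(d):
    if 'R' in d: return d['R'],d['t']
    T=np.eye(4);T[:3,:3]=Ro.from_quat(d['rot']).as_matrix();T[:3,3]=d['pos']
    M=np.linalg.inv(T@d['tool_from_camera']);return M[:3,:3],M[:3,3]
def ray(d,u,v):
    R,t=w2c(d);k=np.array([(u-d['cx'])/d['fx'],(v-d['cy'])/d['fy'],1.]);return -R.T@t,R.T@k
def atz(d,u,v,z):
    o,k=ray(d,u,v);return o+k*(z-o[2])/k[2]
def dep(d,u,v):
    o,k=ray(d,u,v);z=np.median(d['depth'][int(v)-1:int(v)+2,int(u)-1:int(u)+2]);return o+k*z
def proj(d,X):
    R,t=w2c(d);c=R@np.array(X)+t;return np.array([d['fx']*c[0]/c[2]+d['cx'],d['fy']*c[1]/c[2]+d['cy']])
def cloud(d):
    v,u=np.mgrid[0:384,0:512];z=d['depth'];c=np.stack([(u-d['cx'])/d['fx']*z,(v-d['cy'])/d['fy']*z,z],-1)
    R,t=w2c(d);return (c-t)@R
def crop(fn,x0,y0,x1,y1,s,out):
    im=cv2.imread('pics/'+fn+'.png')[y0:y1,x0:x1];cv2.imwrite('pics/'+out+'.png',cv2.resize(im,None,fx=s,fy=s,interpolation=cv2.INTER_CUBIC))
E
python3 - <<'E'
from h import *
s=sensors.sense();print(s)
for n in("scene","top","wrist"):snap(n,n+'0')
E
```

```text
pics
{'time': 0.0, 'joints': array([ 1.20202104e+00,  2.76573962e-01,  1.50616849e+00,  2.98653997e-05,
        1.36067637e+00, -1.21016917e-01]), 'joint_vel': array([ 5.49418398e-04, -3.37829751e-04,  6.92037754e-05,  1.96331741e-05,
       -5.68122538e-04,  2.60278782e-04]), 'tau': array([-3.17026170e-03, -4.16776872e+01, -2.45803714e+01, -3.93269211e-04,
        1.08840768e-02, -7.33733714e-06]), 'position': array([0.14080027, 0.55689431, 0.20653765]), 'tool_rot': array([ 1.23565639e-01,  9.92335981e-01, -8.82296078e-04, -2.35547113e-04]), 'ft_force': array([-0.43810903,  0.01374504,  0.35927921]), 'wrist_torque': array([-0.02331577,  0.04172795,  0.00292128]), 'finger_gap': 1.0009474241441991}
```

View pics/scene0.png

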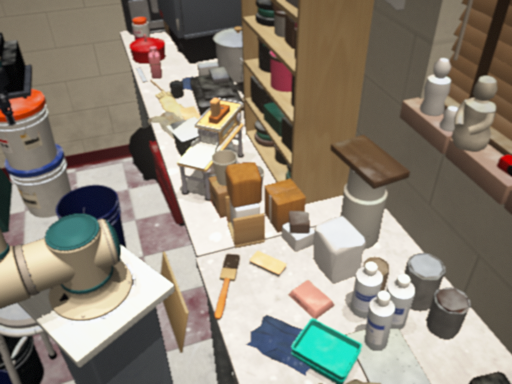

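View pics/top0.png

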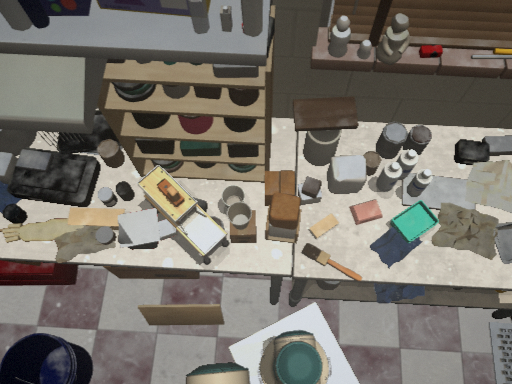

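View pics/wrist0.png

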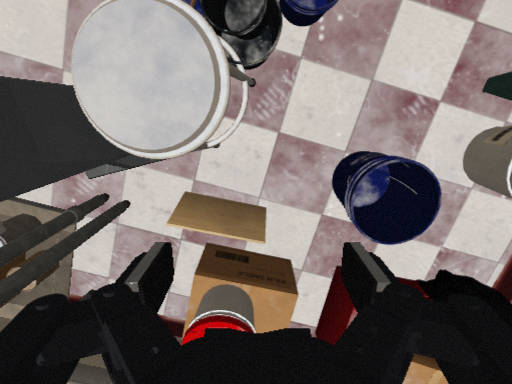

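```bash
python3 - <<'E'
from h import *
crop('top0',100,140,270,270,4.6,'top0a')
crop('top0',255,160,395,290,4.6,'top0b')
crop('scene0',165,80,265,200,5,'scene0a')
d=load('top0');R,t=w2c(d);print(-R.T@t,R, d['fx'])
for n,u,v in[('bench',280,255),('bar',324,225),('pink',366,211),('sill',203,232),('cup',239,215),('boxbench',245,235),('cubes',283,215)]:print(n,dep(d,u,v).round(4))
d=load('scene0');R,t=w2c(d);print(-R.T@t)
for n,u,v in[('bench',235,245),('bar',268,263),('pink',312,298),('sill',198,155)]:print(n,dep(d,u,v).round(4))
E
```

```text
[0.0091624  0.10032137 1.5466336 ] [[-0.44850844 -0.89377744  0.00143825]
 [-0.83058651  0.41620306 -0.37000144]
 [ 0.33010033 -0.16714336 -0.92903007]] 463.2116803828986
bench [ 0.3396 -0.1285 -0.002 ]
bar [ 0.3621 -0.3115  0.0157]
pink [ 0.3389 -0.4651  0.0255]
sill [0.4871 0.0762 0.1337]
cup [ 0.4972 -0.054   0.1051]
boxbench [ 0.4313 -0.0435  0.0887]
cubes [ 0.3948 -0.1585  0.2327]
[-0.33826548 -0.88808149  1.00144148]
bench [ 0.3544 -0.1945  0.0128]
bar [ 0.3589 -0.3138  0.0173]
pink [ 0.3347 -0.4783  0.0239]
sill [0.4847 0.0787 0.1357]
```

View pics/top0a.png

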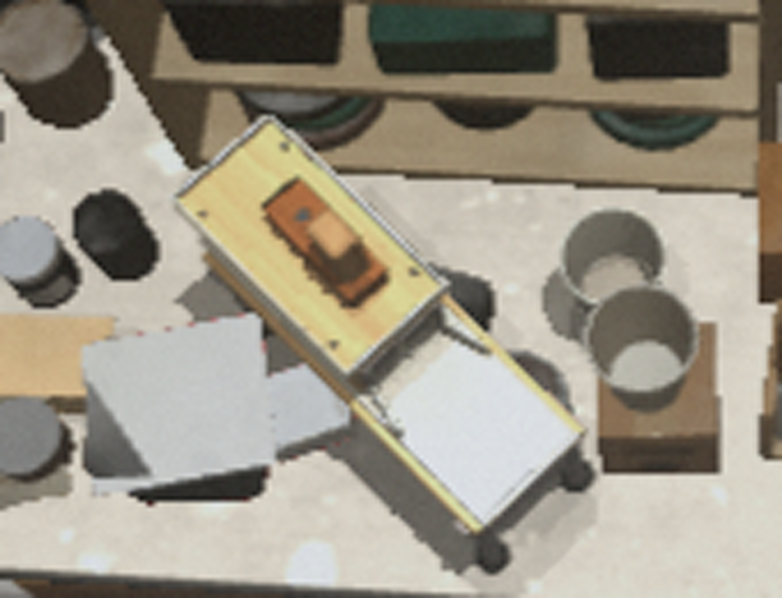

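View pics/top0b.png

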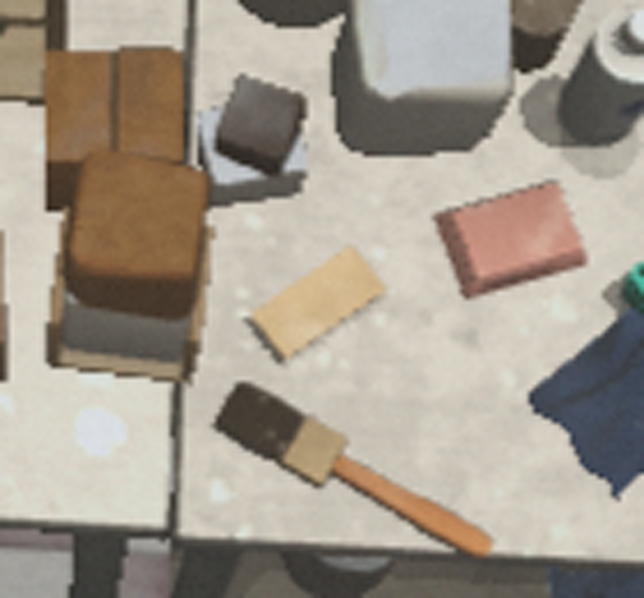

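View pics/scene0a.png

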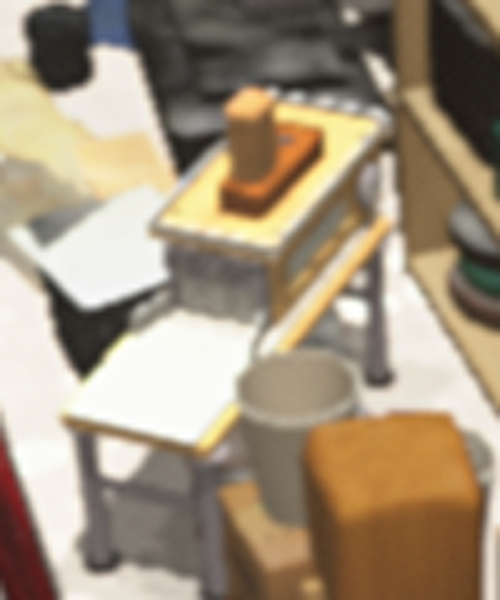

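```bash
python3 - <<'E'
from h import *
d=load('top0')
P=lambda a,z:atz(d,100+a[0]/4.6-.4,140+a[1]/4.6-.4,z)
bl,br,fr,fl=[P(a,.203) for a in((178,198),(268,118),(447,285),(352,372))]
print('lip',bl,br,fr,fl)
print(np.linalg.norm(bl-fl),np.linalg.norm(br-fr),np.linalg.norm(bl-br),np.linalg.norm(fl-fr),'expect 184,92')
x=(bl+br-fl-fr);x/=np.linalg.norm(x);c=(bl+br+fr+fl)/4
yaw=np.arctan2(x[1],x[0]);print('yaw',np.degrees(yaw),'origin',c-x*.087)
sr,sl=P((582,432),.134),P((475,530),.134);print('sill front',sr,sl,np.linalg.norm(sr-sl),(sr+sl)/2+.128*x)
# depth-based
C=cloud(d);
m=(C[...,2]>.125)&(C[...,2]<.142)&(C[...,0]>.4)&(C[...,0]<.62)&(C[...,1]>0)&(C[...,1]<.2)
rgb=d['image'];m&=(rgb.min(-1)>180)
q=C[m];o=(c-x*.087);y=np.array([-x[1],x[0],0])
print(m.sum(),'sill z',np.median(q[:,2]),'x',np.percentile((q-o)@x,[1,99]),'y',np.percentile((q-o)@y,[1,99]))
# bar
b=lambda a,z:atz(d,255+a[0]/4.6-.4,160+a[1]/4.6-.4,z)
B=[b(a,.016) for a in((250,318),(350,248),(385,288),(287,357))]
print('bar',np.array(B),[np.linalg.norm(B[i]-B[i-1]) for i in range(4)],np.mean(B,0))
h=rgb.astype(int);hsv=cv2.cvtColor(rgb,cv2.COLOR_RGB2HSV)
mm=np.zeros(m.shape,bool);mm[205:245,303:345]=True
mm&=(C[...,2]>.009)&(C[...,2]<.03)&(hsv[...,1]>70)
n,l,st,ce=cv2.connectedComponentsWithStats(mm.astype('uint8'));k=1+st[1:,4].argmax();q=C[l==k]
print(st[k],'barz',np.median(q[:,2]),cv2.minAreaRect((q[:,:2]*1000).astype('f4')))
# block: handle top and nose
for n,p in[('handle',(335,240))]:
  print(n,dep(d,100+p[0]/4.6,140+p[1]/4.6))
s=load('scene0')
print('cup rim',dep(d,100+640/4.6,140+360/4.6))
E
```

```text
lip [0.70405211 0.1940651  0.203     ] [0.73293518 0.11626923 0.203     ] [0.56270094 0.0546869  0.203     ] [0.5341525  0.13588437 0.203     ]
0.179585291322204 0.18103059941573948 0.08298451115236627 0.08606998752734855 expect 184,92
yaw 19.397455148401605 origin [0.55139853 0.09633203 0.203     ]
sill front [0.44948721 0.01251483 0.134     ] [0.41910017 0.10667206 0.134     ] 0.09893915887583495 [0.55502808 0.10210471 0.134     ]
949 sill z 0.1335855927636759 x [-0.12380638 -0.00314349] y [-0.04181496  0.04480232]
bar [[ 0.3735524  -0.2581677   0.016     ]
 [ 0.38839786 -0.3530823   0.016     ]
 [ 0.34864364 -0.36084395  0.016     ]
 [ 0.3344195  -0.26822576  0.016     ]] [np.float64(0.04040480106314432), np.float64(0.09606855627022962), np.float64(0.04050483013903347), np.float64(0.09370408605284195)] [ 0.36125335 -0.31007993  0.016     ]
[310 214  28  24 292] barz 0.016599850438559244 ((361.6709289550781, -310.96832275390625), (41.93706512451172, 97.13208770751953), 7.621583461761475)
handle [0.59435398 0.10866514 0.27018837]
cup rim [ 0.48709098 -0.04960372  0.10406164]
```

```bash
python3 - <<'E'
from h import *
d=load('wrist0');print(d['tool_from_camera'].round(3),d['fx'],d['cx'],d['cy'])
H={}
for n in('top0','scene0'):
  q=cloud(load(n))[load(n)['depth']>0].reshape(-1,3)
  for p in q:
    if p[2]>1.2:continue
    k=(int(np.floor(p[0]/.05)),int(np.floor(p[1]/.05)))
    H[k]=max(H.get(k,-.9),p[2])
print('      '+' '.join(f'{j*5:4d}' for j in range(12,-13,-1)))
for i in range(19,2,-1):print(f'{i*5:4d}: '+' '.join(f"{int(100*H[(i,j)]):4d}" if (i,j) in H else '   .' for j in range(12,-13,-1)))
E
```

```text
[[-0.001 -0.959 -0.284  0.072]
 [ 1.    -0.001 -0.     0.   ]
 [ 0.    -0.284  0.959 -0.167]
 [ 0.     0.     0.     1.   ]] 285.88223294738555 257.09654842229446 193.64326970308866
        60   55   50   45   40   35   30   25   20   15   10    5    0   -5  -10  -15  -20  -25  -30  -35  -40  -45  -50  -55  -60
  95:   10   10   10   11   11    8    7    9    9    .    .    .    .    .    .    .    .    .    .    .    .    .    .    .    .
  90:    7    8    8   10    8    8    8    9    9    .    .    .    .    .    .    .    .   57   57    .    .    .    .    .    .
  85:    6    6    7    8    8    8    7    9    9   50   48    .    .    .    .    .    .    .   57   60   61    .   62   62    .
  80:    6    3    2    6    9    8   77    7   17   51   62   62   60   31    .    .    .    .    .   61   62   63   64   63   48
  75:    3    4    3    5    6    6   77   88   88    0   72   60   61   61   59   30    .    .   66   65    0   60   64   66   67
  70:    0    3    4    4    5   73   75   88   95   95   92   90   60   60   61   60    .    .   71   62   28   39   48   67   66
 
[... 739 characters left out ...]
   24   24    0    9   12   14   14   13   16
  35:  -86  -86  -86  -85  -86  -86  -85  -77  -67  -61    0    0    0    1    0   23   24   23    2    2    2    3    3    3   16
  30:  -85  -86  -86  -86  -86  -86  -86  -85  -86  -79  -85  -86    0    0    0    0    5    2    2    2    1    3    3    3    1
  25:  -86  -86  -86  -86  -86  -86  -86  -86  -86  -86  -86  -86  -86  -86    0    0    1    2    1    0    1    1    0    4    4
  20:  -86  -86  -86  -86  -85  -86  -86  -85  -86  -86  -85  -86  -86  -86  -86    0    0    1    1    1    1    2    3    5    3
  15:   25   40   43  -86  -87    .  -87  -86  -86  -87    0    .    0    .    0    0    .    0    2    2    0    2    2    5    4
```

```bash
python3 - <<'E'
from h import *
d=load('top0')
for u,v in[(268,178),(185,175),(110,160)]:print('foot',u,v,atz(d,u,v,0).round(3),dep(d,u,v).round(3))
for u,v in[(266,56),(150,53),(20,52),(266,150),(266,100),(200,160),(200,175)]:print('up',u,v,dep(d,u,v).round(3))
s=load('scene0')
for u,v in[(240,30),(290,190),(250,130),(300,150)]:print('scene',u,v,dep(s,u,v).round(3))
E
```

```text
foot 268 178 [ 0.614 -0.221  0.   ] [ 0.572 -0.199  0.109]
foot 185 175 [0.761 0.045 0.   ] [0.752 0.045 0.019]
foot 110 160 [0.942 0.269 0.   ] [0.901 0.262 0.067]
up 266 56 [ 0.483 -0.142  0.878]
up 150 53 [0.585 0.038 0.872]
up 20 52 [0.706 0.248 0.858]
up 266 150 [ 0.599 -0.204  0.263]
up 266 100 [ 0.601 -0.203  0.538]
up 200 160 [ 0.711 -0.015  0.161]
up 200 175 [ 0.728 -0.003  0.019]
scene 240 30 [1.216 0.561 0.211]
scene 290 190 [ 0.556 -0.234  0.111]
scene 250 130 [0.839 0.175 0.021]
scene 300 150 [ 0.613 -0.222  0.218]
```

```bash
python3 - <<'E'
from h import *
for n in('top0','scene0'):
  C=cloud(load(n));q=C[(C[...,2]>.03)&(C[...,0]>.3)&(C[...,0]<.5)&(C[...,1]<-.1)&(C[...,1]>-.3)]
  for a,b in((.03,.06),(.06,.1),(.1,.14),(.14,.2),(.2,.26)):
    k=q[(q[:,2]>a)&(q[:,2]<b)];print(n,a,len(k),k.min(0).round(3),k.max(0).round(3),'atx<.42 ymin',k[k[:,0]<.42][:,1].min().round(3))
  k=q[(q[:,2]>.215)&(q[:,2]<.26)];print(cv2.boxPoints(cv2.minAreaRect((k[:,:2]*1000).astype('f4'))))
E
```

```text
top0 0.03 168 [ 0.352 -0.3    0.03 ] [ 0.5   -0.107  0.06 ] atx<.42 ymin -0.199
top0 0.06 172 [ 0.352 -0.3    0.06 ] [ 0.5   -0.101  0.1  ] atx<.42 ymin -0.2
top0 0.1 243 [ 0.35  -0.298  0.1  ] [ 0.499 -0.104  0.134] atx<.42 ymin -0.244
top0 0.14 141 [ 0.361 -0.215  0.142] [ 0.417 -0.12   0.2  ] atx<.42 ymin -0.215
top0 0.2 852 [ 0.363 -0.233  0.2  ] [ 0.473 -0.12   0.243] atx<.42 ymin -0.229
[[ 354.7314  -190.89043]
 [ 429.76987 -239.33327]
 [ 479.2181  -162.73744]
 [ 404.17966 -114.2946 ]]
scene0 0.03 477 [ 0.35  -0.299  0.03 ] [ 0.5   -0.106  0.06 ] atx<.42 ymin -0.243
scene0 0.06 607 [ 0.35  -0.299  0.06 ] [ 0.5   -0.105  0.1  ] atx<.42 ymin -0.245
scene0 0.1 563 [ 0.351 -0.299  0.1  ] [ 0.5   -0.102  0.14 ] atx<.42 ymin -0.242
scene0 0.14 521 [ 0.36  -0.234  0.142] [ 0.436 -0.126  0.2  ] atx<.42 ymin -0.234
scene0 0.2 908 [ 0.361 -0.234  0.2  ] [ 0.467 -0.123  0.241] atx<.42 ymin -0.234
[[ 353.20456 -191.60168]
 [ 425.75204 -240.71698]
 [ 477.1179  -164.84528]
 [ 404.5704  -115.72998]]
```

```bash
python3 -m jog '[[0,0,-40,0,0,0],[0,0,-40,0,0,0],[-34,-25,-40,0,0,0],[-35,-26,-20,0,0,0],[-35,-26,0,0,0,0],[-35,-26,0,0,0,0],[-35,-26,0,0,0,0],[-35,-26,0,0,0,0],[-35,-26,0,0,0,0],[-35,-26,0,0,0,0],[-35,-26,0,0,0,0],[-35,-26,0,0,0,0]]'; python3 -m jog '[[-35,-26,0,0,0,0],[-35,-26,0,0,0,0],[-35,-26,0,0,0,0],[-30,-22,0,0,0,0],[0,0,0,0,0,8.5],[0,0,0,0,0,8.5],[0,0,0,0,0,8.5],[0,0,0,0,0,8.5],[0,0,0,0,0,8.5],[0,0,0,0,0,8.5],[0,0,0,0,0,8.5],[0,0,0,0,0,8.5]]'; python3 -m jog '[[0,0,0,0,0,8.5],[0,0,0,0,0,8.5],[0,0,0,0,0,8.5],[0,0,0,0,0,8.5],[0,0,0,0,0,8.5],[0,0,0,0,0,8.5],[0,0,0,0,0,8.5],[0,0,0,0,0,8.5],[0,0,0,0,0,8.5],[0,0,0,0,0,1.9],[0,0,0,0,0,0]]'; python3 -c "
from h import *
snap('wrist','w1');print(sensors.sense())"
```

```text
time: 1.35
position: [0.4127, 0.2237, 0.3417]
tool_rot: [0.124, 0.992, 0.0, -0.0]
ft_force: [0.3, 0.4, 0.7]
finger_gap: 1.002
time: 2.55
position: [0.5182, 0.0953, 0.3414]
tool_rot: [0.66, 0.752, -0.0, -0.0]
ft_force: [0.1, 0.0, -0.2]
finger_gap: 0.997
time: 3.65
position: [0.5183, 0.0953, 0.3415]
tool_rot: [0.986, 0.169, -0.0, -0.0]
ft_force: [1.1, 0.3, -0.5]
finger_gap: 1.001
{'time': 3.7, 'joints': array([4.96210596e-02, 1.56587884e-01, 1.33974505e+00, 8.34353016e-05,
       1.64588108e+00, 1.28096313e+00]), 'joint_vel': array([ 0.00141664, -0.00156725, -0.00276199,  0.00196147,  0.00133842,
       -0.00333455]), 'tau': array([-4.46033864e-04, -3.59377885e+01, -2.61640424e+01,  4.56127673e-04,
        3.91136273e-03,  4.80696140e-02]), 'position': array([0.51829923, 0.09525757, 0.34149073]), 'tool_rot': array([ 9.85630321e-01,  1.68916465e-01, -3.03458007e-04, -7.85263721e-05]), 'ft_force': array([-0.53296957, -0.59016332, -0.55966821]), 'wrist_torque': array([-0.01763135, -0.04023142, -0.02344631]), 'finger_gap': 1.0006618574125348}
```

View pics/w1.png

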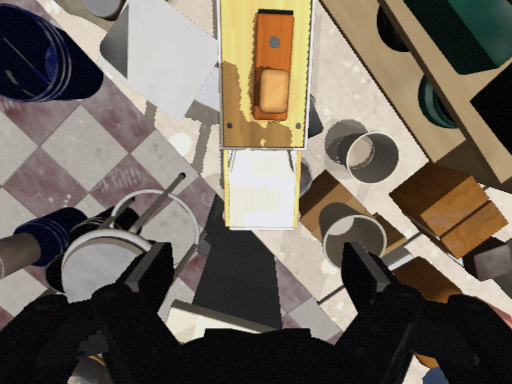

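```bash
python3 - <<'E'
from h import *
crop('w1',200,0,330,120,5,'w1a');crop('w1',200,110,330,240,4.6,'w1b')
E
```

```text
(no output)
```

View pics/w1a.png

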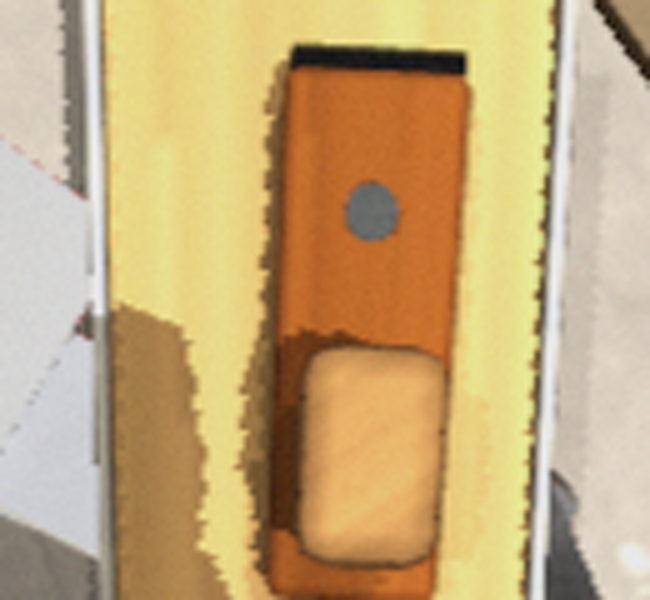

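View pics/w1b.png

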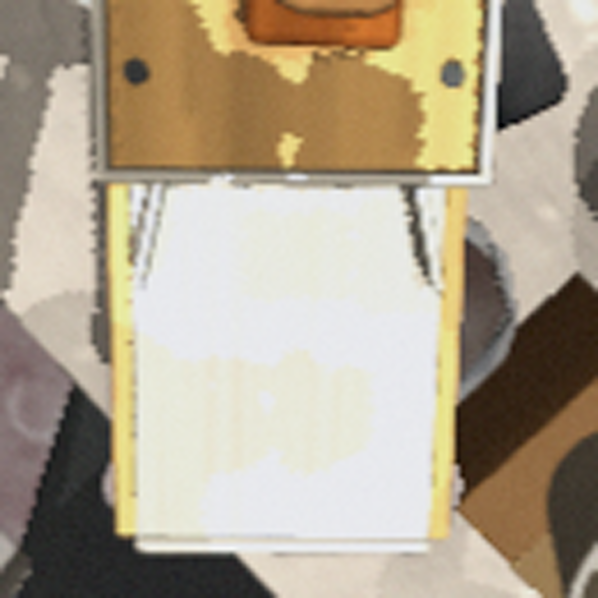

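```bash
python3 - <<'E'
from h import *
d=load('w1')
A=lambda a,z:atz(d,200+a[0]/5-.4,0+a[1]/5-.4,z)
B=lambda a,z:atz(d,200+a[0]/4.6-.4,110+a[1]/4.6-.4,z)
print('depth lip-top flat',dep(d,250,143),dep(d,260,190),'handle',dep(d,200+375/5,450/5),'foot',dep(d,200+375/5,150/5))
def rel(p,q):return np.degrees(np.arctan2(*(q-p)[1::-1]))
# lip
L0,R0=B((92,183),.203),B((493,183),.203)
Lt,Rt=A((85,2),.203),A((578,2),.203)
print('lipfront',L0,R0,np.linalg.norm(L0-R0),'yaw L',rel(L0,Lt),'R',rel(R0,Rt),'mid',(L0+R0)/2,'across',rel(R0,L0)-90)
# sill
SL,SR=B((136,543),.134),B((432,543),.134)
print('sill front',SL,SR,np.linalg.norm(SL-SR),(SL+SR)/2)
SL2,SR2=B((136,290),.134),B((440,290),.134)
print('sill cheek',np.linalg.norm(SL2-SR2),(SL2+SR2)/2,rel((SL+SR)/2,(SL2+SR2)/2))
# screws on flat top
s1,s2=B((135,72),.196),B((453,73),.196);print('screws',(s1+s2)/2,rel(s2,s1)-90)
# block
h=[A(a,.270) for a in((302,347),(445,347),(437,565),(297,562))]
print('handle',np.mean(h,0),[np.linalg.norm(h[i]-h[i-1]) for i in range(4)],rel(h[3],h[0]),rel(h[2],h[1]))
f=[A(a,.218) for a in((292,68),(467,72),(436,597),(268,597))]
print('foot',np.array(f),rel(f[3],f[0]),rel(f[2],f[1]),np.linalg.norm(f[0]-f[1]),np.linalg.norm(f[0]-f[3]))
dd=load('top0')
hp=[atz(dd,100+a[0]/4.6-.4,140+a[1]/4.6-.4,.270) for a in((327,208),(362,240),(340,270),(307,240))]
print('handle top cam',np.mean(hp,0))
# depth-based handle
C=cloud(d);m=(C[...,2]>.262)&(C[...,2]<.28)&(np.abs(C[...,0]-.6)<.05)&(np.abs(C[...,1]-.11)<.05);q=C[m];print('hdepth',np.median(q[:,2]),cv2.minAreaRect((q[:,:2]*1000).astype('f4')))
m=(C[...,2]>.130)&(C[...,2]<.139)&(C[...,0]>.4)&(C[...,0]<.56)&(np.abs(C[...,1]-.08)<.08);q=C[m];print('sdepth',np.median(q[:,2]),cv2.minAreaRect((q[:,:2]*1000).astype('f4')))
# cups
C=cloud(d);
for (u,v) in((372,157),(355,240)):
  print('cup',dep(d,u,v),C[v-35:v+35,u-35:u+35,2].max())
E
```

```text
depth lip-top flat [0.55058985 0.11482525 0.19654246] [0.48790429 0.08048253 0.13393803] handle [0.60456567 0.11079266 0.27032342] foot [0.65631142 0.12671089 0.21851905]
lipfront [0.53423441 0.14326912 0.203     ] [0.56501353 0.0557003  0.203     ] 0.09282054202690616 yaw L 18.377359628313982 R 18.962345637379254 mid [0.54962397 0.09948471 0.203     ] across 19.365808895489636
sill front [0.42124605 0.10315391 0.134     ] [0.45145431 0.0172147  0.134     ] 0.09109382858742171 [0.43635018 0.06018431 0.134     ]
sill cheek 0.08831867345773356 [0.51161979 0.08576423 0.134     ] 18.770022500109942
screws [0.57288305 0.10729456 0.196     ] 19.189989801644558
handle [0.60347922 0.1115087  0.27      ] [np.float64(0.03182761065548308), np.float64(0.02200849123080461), np.float64(0.03228319140792966), np.float64(0.022453510805392332)] 18.088564126742927 18.888038262507003
foot [[0.66393094 0.14567902 0.218     ]
 [0.673695   0.11600584 0.218     ]
 [0.58717646 0.08861397 0.218     ]
 [0.57622713 0.1197663  0.218     ]] 16.460152557386703 17.567852270547753 0.03123834237852127 0.09145177270033775
handle top cam [0.596841   0.10966876 0.27      ]
hdepth 0.2694889658701807 ((603.9234619140625, 110.96451568603516), (33.937808990478516, 23.855079650878906), 16.63187599182129)
sdepth 0.13419632088156774 ((487.47235107421875, 77.67379760742188), (112.2247543334961, 103.04784393310547), 19.076583862304688)
cup [ 0.57697524 -0.09439085  0.01682936] 0.5082083533649284
cup [ 0.46316952 -0.07252872  0.13496342] 0.5082083533649284
```

```bash
python3 -m jog '[[-20,23,0,0,0,0],[-29,34,0,0,0,0],[-29,34,0,0,0,0],[-29,34,0,0,0,0],[-29,34,0,0,0,0],[-29,34,0,0,0,0],[-29,34,0,0,0,0],[-29,34,0,0,0,0],[-29,34,0,0,0,0],[-30,35,0,0,0,0]]'; python3 -m jog '[[0,0,10,0,0,8.45],[0,0,10,0,0,8.45],[0,0,10,0,0,8.45],[0,0,10,0,0,8.45],[0,0,10,0,0,8.45],[0,0,10,0,0,8.45],[0,0,10,0,0,8.45],[0,0,10,0,0,8.45],[0,0,10,0,0,8.45],[0,0,10,0,0,8.45],[0,0,10,0,0,8.45],[0,0,10,0,0,8.45]]'; python3 -c "
from h import *
snap('wrist','w2');print(sensors.sense()['joints'])"
```

```text
time: 4.7
position: [0.3611, -0.3111, 0.3419]
tool_rot: [0.986, 0.169, 0.0, 0.0]
ft_force: [1.8, -0.3, -0.0]
finger_gap: 0.999
time: 5.9
position: [0.362, -0.3096, 0.2213]
tool_rot: [0.753, -0.658, -0.0, -0.0]
ft_force: [0.0, 0.3, -0.2]
finger_gap: 0.998
[-8.53779073e-01  1.19216105e-01  1.67949436e+00  8.18044071e-05
  1.34647162e+00  2.15705756e+00]
```

View pics/w2.png

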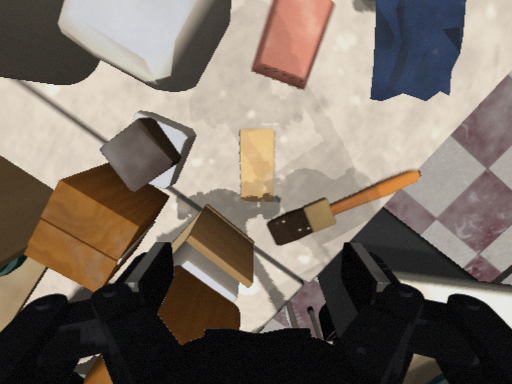

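```bash
python3 - <<'E'
from h import *
crop('w2',215,110,300,220,5,'w2a')
d=load('w2');C=cloud(d)
m=np.zeros(C.shape[:2],bool);m[115:215,225:290]=True
hsv=cv2.cvtColor(d['image'],cv2.COLOR_RGB2HSV)
m&=(C[...,2]>.010)&(C[...,2]<.025)
n,l,st,ce=cv2.connectedComponentsWithStats(m.astype('uint8'));k=1+st[1:,4].argmax();q=C[l==k]
print(st[k],np.median(q[:,2]),cv2.minAreaRect((q[:,:2]*1000).astype('f4')))
print('bench z near',dep(d,220,160),dep(d,290,160))
# sillside brown box + heights around fingers
E
```

```text
[ 240  128   34   74 2403] 0.01667130684396294 ((362.6399230957031, -309.38763427734375), (43.16241455078125, 97.68167877197266), 8.579948425292969)
bench z near [ 4.13098685e-01 -3.08023700e-01  3.97613129e-04] [ 0.31830199 -0.32078318  0.00048911]
```

View pics/w2a.png

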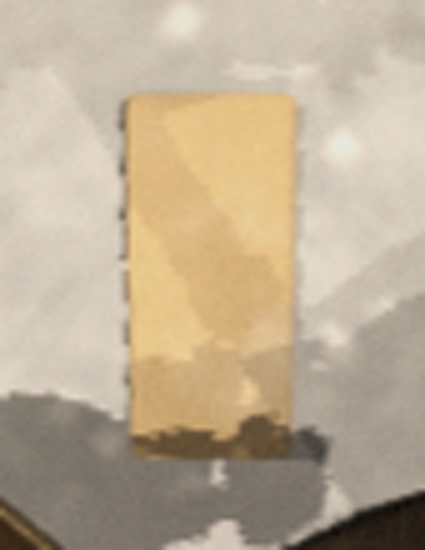

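```bash
python3 - <<'E'
from h import *
d=load('w2')
x=Ro.from_quat(d['rot']).as_matrix()
for u,v in((275,232),(302,200),(330,200),(335,225),(345,205),(243,207)):
  p=dep(d,u,v);print(u,v,p.round(3),'tool',((p-d['pos'])@x).round(3))
E
```

```text
275 232 [ 0.324 -0.217  0.012] tool [-0.097  0.025  0.21 ]
302 200 [ 0.292 -0.266  0.   ] tool [-0.052  0.064  0.221]
330 200 [ 0.252 -0.272  0.   ] tool [-0.052  0.104  0.221]
335 225 [ 0.237 -0.235  0.   ] tool [-0.091  0.114  0.221]
345 205 [ 0.234 -0.271  0.013] tool [-0.055  0.121  0.208]
243 207 [ 0.374 -0.245  0.   ] tool [-0.063 -0.02   0.221]
```

```bash
python3 -m jog '[[0,0,30,0,0,-0.9],[0,0,40,0,0,0],[0,0,40,0,0,0],[0,0,40,0,0,0],[0,0,35,0,0,0],[0,0,20,0,0,0],[0,0,10,0,0,0],[0,0,4,0,0,0],[0,0,0,0,0,0]]' 70; python3 -m jog '[[0,0,0,0,0,0],[0,0,0,0,0,0],[0,0,0,0,0,0],[0,0,0,0,0,0],[0,0,0,0,0,0],[0,0,0,0,0,0]]' 30
```

```text
time: 6.85
position: [0.3625, -0.3101, 0.0031]
tool_rot: [0.76, -0.65, 0.0, 0.0]
ft_force: [0.7, -0.9, 0.7]
finger_gap: 0.818
time: 7.45
position: [0.3621, -0.3097, 0.0029]
tool_rot: [0.76, -0.65, 0.0, -0.0]
ft_force: [-0.2, -0.6, 0.9]
finger_gap: 0.351
```

```bash
python3 -c "
from h import *
snap('wrist','w3');snap('scene','s3');crop('s3',220,230,310,300,8,'s3a');print(sensors.sense())"
```

```text
{'time': 7.55, 'joints': array([-8.53720637e-01,  3.45430651e-01,  2.00164512e+00,  1.28219326e-04,
        7.94533995e-01,  2.13242939e+00]), 'joint_vel': array([ 0.0001028 ,  0.00081487, -0.00068639, -0.00052591, -0.0003486 ,
        0.00107232]), 'tau': array([ 3.19535371e-03, -3.71590161e+01, -1.59213173e+01,  2.83099243e-04,
        2.82394012e-04, -1.96444130e-04]), 'position': array([ 0.3621046 , -0.30964546,  0.00277141]), 'tool_rot': array([ 7.59844935e-01, -6.50104355e-01, -1.80924816e-06, -4.65025768e-05]), 'ft_force': array([0.12920069, 0.39020006, 0.14145236]), 'wrist_torque': array([ 0.02088217, -0.00873664, -0.0167464 ]), 'finger_gap': 0.3523287322398383}
```

View pics/w3.png

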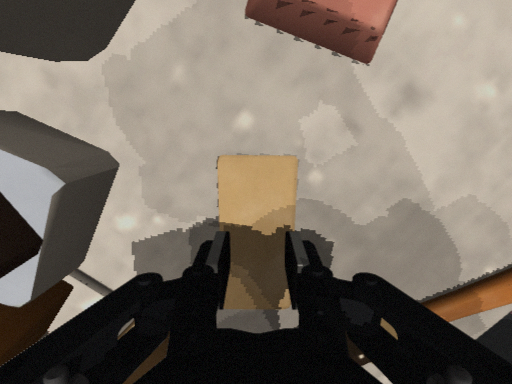

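View pics/s3a.png

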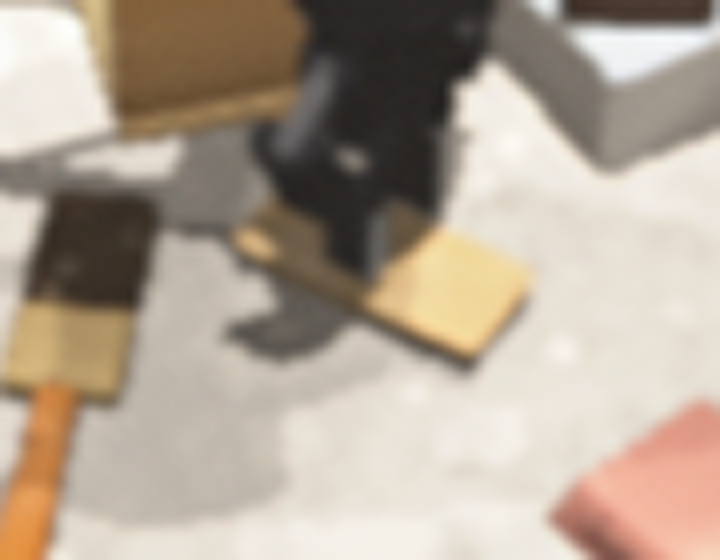

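```bash
python3 - <<'E'
from h import *
d=load('w3');crop('w3',180,190,340,340,4.5,'w3a')
C=cloud(d);R=Ro.from_quat(d['rot']).as_matrix()
T=(C-d['pos'])@R
m=(np.abs(T[...,1])<.06)&(np.abs(T[...,0])<.03)&(T[...,2]>-.06)&(T[...,2]<.002)
dark=d['image'].max(-1)<70
q=T[m&dark];print(len(q))
for s in(-1,1):
  k=q[(q[:,1]*s>0)];print(s,np.percentile(k[:,2],[50,90,99,100]).round(4), k[k[:,2].argsort()[-8:]].round(4))
for v in range(225,320,8):print(v,(T[v,228:234:2]*1000).round(0).tolist(),(T[v,284:290:2]*1000).round(0).tolist())
E
```

```text
3707
-1 [-0.037  -0.0135 -0.0126  0.002 ] [[ 0.0024 -0.0294  0.0015]
 [ 0.0037 -0.0262  0.0015]
 [-0.016  -0.0388  0.0017]
 [-0.0234 -0.0425  0.0018]
 [ 0.0022 -0.0307  0.0018]
 [ 0.0015 -0.0295  0.0019]
 [-0.0176 -0.0396  0.0019]
 [-0.0111 -0.0359  0.002 ]]
1 [-0.0284 -0.0133  0.0019  0.002 ] [[-0.014   0.0434  0.0019]
 [-0.014   0.0428  0.002 ]
 [-0.0105  0.0419  0.002 ]
 [-0.0069  0.0346  0.002 ]
 [-0.0228  0.0466  0.002 ]
 [-0.0034  0.0325  0.002 ]
 [-0.0133  0.0479  0.002 ]
 [-0.0141  0.0402  0.002 ]]
225 [[8.0, -17.0, -13.0], [8.0, -16.0, -14.0], [8.0, -15.0, -13.0]] [[8.0, 15.0, -14.0], [8.0, 17.0, -13.0], [8.0, 18.0, -14.0]]
233 [[11.0, -15.0, -32.0], [3.0, -16.0, -14.0], [3.0, -15.0, -14.0]] [[3.0, 16.0, -13.0], [10.0, 15.0, -28.0], [11.0, 16.0, -31.0]]
241 [[8.0, -15.0, -34.0], [3.0, -15.0, -25.0], [-2.0, -15.0, -13.0]] [[-2.0, 16.0, -14.0], [6.0, 15.0, -30.0], [10.0, 15.0, -38.0]]
249 [[4.0, -15.0, -36.0], [-1.0, -15.0, -25.0], [-7.0, -15.0, -13.0]] [[-8.0, 16.0, -13.0], [2.0, 15.0, -31.0], [6.0, 15.0, -39.0]]
257 [[0.0, -15.0, -37.0], [-4.0, -15.0, -28.0], [-13.0, -15.0, 
[... 339 characters left out ...]
 -43.0]]
281 [[-29.0, -18.0, -14.0], [-29.0, -17.0, -14.0], [-29.0, -16.0, -14.0]] [[-29.0, 16.0, -13.0], [-29.0, 18.0, -13.0], [-9.0, 15.0, -44.0]]
289 [[-35.0, -18.0, -14.0], [-35.0, -17.0, -13.0], [-34.0, -16.0, -14.0]] [[-35.0, 16.0, -14.0], [-35.0, 18.0, -13.0], [-34.0, 19.0, -14.0]]
297 [[-40.0, -18.0, -14.0], [-41.0, -17.0, -13.0], [-40.0, -16.0, -14.0]] [[-40.0, 17.0, -15.0], [-40.0, 18.0, -14.0], [-41.0, 19.0, -13.0]]
305 [[-47.0, -19.0, -13.0], [-47.0, -17.0, -13.0], [-46.0, -16.0, -14.0]] [[-46.0, 17.0, -14.0], [-47.0, 18.0, -13.0], [-47.0, 19.0, -14.0]]
313 [[-66.0, -21.0, 3.0], [-66.0, -19.0, 2.0], [-66.0, -18.0, 3.0]] [[-66.0, 19.0, 2.0], [-66.0, 20.0, 3.0], [-66.0, 22.0, 3.0]]
```

View pics/w3a.png

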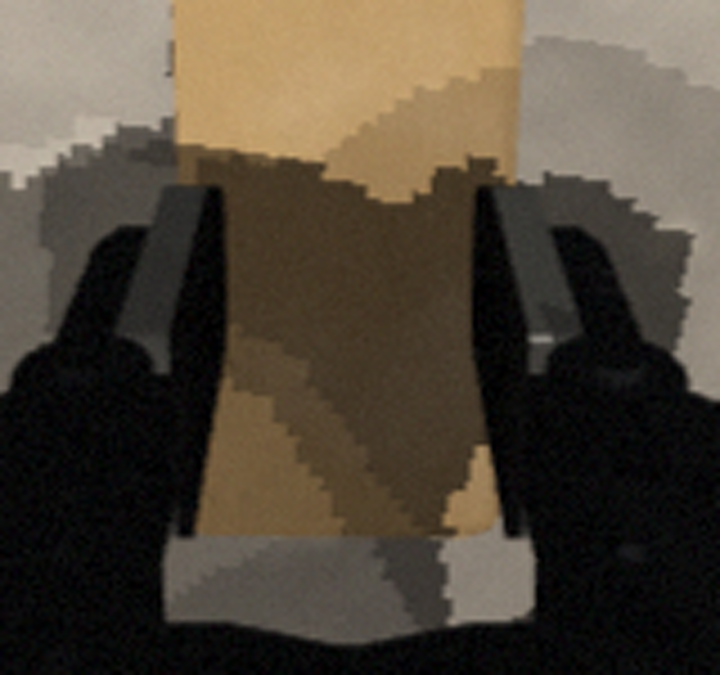

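```bash
python3 - <<'E'
from h import *
d=load('w3');R=Ro.from_quat(d['rot']).as_matrix()
for z in(0,-.004,-.008,-.012,-.016,-.02,-.03):
  print(z,[proj(d,d['pos']+R@np.array([x,.015,z])).round(1) for x in(.011,-.011)])
C=cloud(d);T=(C-d['pos'])@R
print((T[226:240,290]*1000).round(0).tolist())
print((T[226:240,286]*1000).round(0).tolist())
E
```

```text
0 [array([281.6, 211.9]), array([280.7, 244.2])]
-0.004 [array([282.1, 214.2]), array([281.3, 247. ])]
-0.008 [array([282.7, 216.6]), array([281.8, 250.1])]
-0.012 [array([283.2, 219.1]), array([282.3, 253.2])]
-0.016 [array([283.9, 221.7]), array([282.9, 256.5])]
-0.02 [array([284.5, 224.4]), array([283.5, 259.9])]
-0.03 [array([286.3, 231.9]), array([285.1, 269.3])]
[[8.0, 19.0, -14.0], [7.0, 19.0, -14.0], [6.0, 19.0, -14.0], [5.0, 19.0, -13.0], [5.0, 19.0, -14.0], [11.0, 17.0, -29.0], [11.0, 17.0, -30.0], [11.0, 17.0, -31.0], [11.0, 17.0, -32.0], [11.0, 16.0, -34.0], [10.0, 17.0, -34.0], [11.0, 16.0, -36.0], [11.0, 16.0, -36.0], [11.0, 16.0, -37.0]]
[[8.0, 16.0, -15.0], [7.0, 17.0, -13.0], [6.0, 17.0, -14.0], [6.0, 17.0, -14.0], [5.0, 17.0, -14.0], [11.0, 15.0, -30.0], [10.0, 15.0, -28.0], [10.0, 15.0, -28.0], [10.0, 15.0, -29.0], [9.0, 15.0, -29.0], [8.0, 15.0, -29.0], [8.0, 15.0, -29.0], [7.0, 15.0, -28.0], [6.0, 15.0, -29.0]]
```

```bash
python3 - <<'E'
from h import *
snap('top','t3')
w=load('w3');R=Ro.from_quat(w['rot']).as_matrix()
for n in('s3','t3'):
  d=load(n);T=(cloud(d)-w['pos'])@R
  m=(np.abs(T[...,0])<.013)&(np.abs(T[...,1])<.06)&(T[...,2]<-.016)&(T[...,2]>-.12)
  q=T[m]*1000
  print(n,len(q))
  for a in range(-120,-10,8):
    k=q[(q[:,2]>=a)&(q[:,2]<a+8)]
    if len(k):print(a,len(k),'y',k[:,1].min().round(),k[:,1].max().round(),'x',k[:,0].min().round(),k[:,0].max().round())
d=load('w3');T=(cloud(d)-w['pos'])@R*1000
for u in (222,226,228,230,240):print(u,[tuple(int(a) for a in T[v,u]) for v in range(226,300,6)])
E
```

```text
s3 344
-120 23 y -59.0 60.0 x -5.0 13.0
-112 21 y -55.0 59.0 x -3.0 13.0
-104 25 y -57.0 59.0 x -9.0 13.0
-96 57 y -53.0 56.0 x -10.0 13.0
-88 30 y -52.0 53.0 x -10.0 12.0
-80 41 y -48.0 48.0 x -9.0 13.0
-72 20 y -39.0 28.0 x -1.0 13.0
-64 16 y -21.0 28.0 x -0.0 11.0
-56 29 y -18.0 30.0 x -7.0 11.0
-48 26 y -19.0 31.0 x -7.0 11.0
-40 33 y -18.0 29.0 x -8.0 12.0
-32 13 y -17.0 24.0 x -8.0 10.0
-24 10 y -18.0 24.0 x -10.0 10.0
t3 0
222 [(7, -20, -14), (11, -18, -30), (10, -17, -37), (10, -16, -43), (11, -15, -51), (11, -15, -55), (10, -14, -59), (7, -15, -58), (5, -14, -61), (2, -15, -61), (0, -15, -61), (-2, -15, -61), (-4, -15, -63)]
226 [(6, -18, -12), (11, -16, -30), (11, -15, -38), (10, -14, -43), (7, -15, -43), (4, -15, -44), (2, -14, -45), (0, -14, -46), (-2, -14, -47), (-5, -15, -47), (-8, -14, -49), (-37, -19, -13), (-40, -19, -14)]
228 [(7, -16, -14), (11, -15, -30), (9, -15, -33), (5, -15, -33), (3, -15, -35), (0, -15, -35), (-2, -14, -37), (-5, -14, -38), (-7, -14, -39), (-28, -18, -13), (-32, -18, -14), (-36, -18, -14), (-41, -18, -12)]
230 [(7, -15, -12), (2, -16, -11), (0, -16, -13), (1, -15, -23), (-1, -14, -25), (-4, -15, -26), (-7, -14, -28), (-20, -16, -13), (-24, -16, -13), (-27, -16, -14), (-32, -16, -14), (-36, -17, -13), (-41, -17, -13)]
240 [(7, -10, -13), (4, -10, -14), (0, -10, -13), (-3, -10, -14), (-7, -10, -13), (-11, -10, -14), (-15, -10, -13), (-20, -10, -13), (-24, -10, -13), (-28, -10, -13), (-32, -10, -14), (-36, -10, -13), (-41, -10, -13)]
```

```bash
python3 - <<'E'
from h import *
w=load('w3');R=Ro.from_quat(w['rot']).as_matrix()
T=(cloud(w)-w['pos'])@R*1000
for s in (-1,1):
  m=(abs(T[...,0])<14)&(T[...,1]*s>8)&(T[...,1]*s<17)&(T[...,2]<-16)&(T[...,2]>-45)
  for x in range(-14,14,3):
    k=T[m&(T[...,0]>=x)&(T[...,0]<x+3)]
    if len(k):print(s,x,len(k),k[:,2].max().round(1),k[k[:,2].argmax()].round(1))
E
```

```text
-1 -14 1 -39.1 [-11.1 -15.1 -39.1]
-1 -11 18 -27.7 [ -8.5 -15.  -27.7]
-1 -8 26 -27.2 [ -7.5 -15.  -27.2]
-1 -5 26 -25.8 [ -2.2 -15.  -25.8]
-1 -2 20 -24.9 [ -0.9 -15.  -24.9]
-1 1 26 -23.9 [  1.  -15.1 -23.9]
-1 4 22 -29.2 [  6.6 -15.  -29.2]
-1 7 26 -28.0 [  8.9 -15.  -28. ]
-1 10 67 -27.9 [ 10.  -15.  -27.9]
1 -11 22 -27.8 [ -9.1  15.1 -27.8]
1 -8 22 -26.8 [ -5.3  15.1 -26.8]
1 -5 27 -25.6 [ -2.9  15.1 -25.6]
1 -2 22 -24.9 [  0.9  15.1 -24.9]
1 1 26 -25.0 [  3.4  15.  -25. ]
1 4 24 -27.9 [  6.5  15.2 -27.9]
1 7 23 -28.2 [  9.6  15.1 -28.2]
1 10 69 -27.9 [ 10.5  15.6 -27.9]
```

```bash
python3 -m jog '[[0,0,0,0,0,0],[0,0,0,0,0,0],[0,0,0,0,0,0],[0,0,0,0,0,0]]' 58; cat > tip.py <<'E'
from h import *
import sys
n=sys.argv[1];g=float(sys.argv[2]);snap('wrist',n)
w=load(n);R=Ro.from_quat(w['rot']).as_matrix()
T=(cloud(w)-w['pos'])@R*1000
print(w['pos'])
for s in (-1,1):
  m=(abs(T[...,0])<11)&(abs(T[...,1]*s-g/2)<4)&(T[...,2]<w['pos'][2]*1000-18.5)&(T[...,2]>-60)
  print(s,np.array([T[m&(T[...,0]>=x)&(T[...,0]<x+3)][:,2].max() if (m&(T[...,0]>=x)&(T[...,0]<x+3)).any() else 0 for x in range(-11,11,3)]).round(1))
E
python3 tip.py w4 58
```

```text
time: 8.0
position: [0.3621, -0.3096, 0.0027]
tool_rot: [0.76, -0.65, -0.0, -0.0]
ft_force: [0.3, -0.3, 0.1]
finger_gap: 0.677
[ 0.36211771 -0.30962759  0.00273077]
-1 [-31.2 -30.8 -30.2 -28.7 -29.5 -29.6 -29.6 -32.4]
1 [-31.5 -30.5 -30.4 -28.8 -28.4 -30.6 -29.8 -32. ]
```

View pics/w4.png

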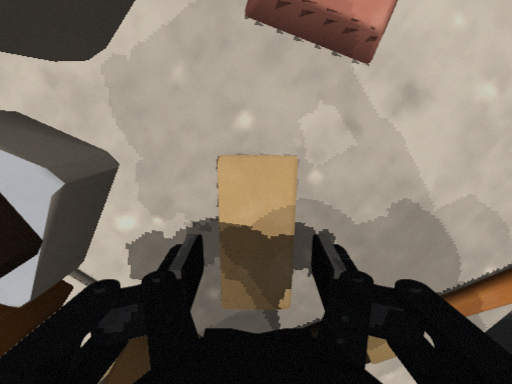

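```bash
python3 -m jog '[[0,0,3,0,0,0],[0,0,3,0,0,0],[0,0,3,0,0,0],[0,0,1,0,0,0],[0,0,0,0,0,0]]'; python3 tip.py w5 58
```

```text
time: 8.55
position: [0.362, -0.3095, -0.0075]
tool_rot: [0.76, -0.65, -0.0, -0.0]
ft_force: [0.2, -0.1, 0.0]
finger_gap: 0.675
[ 0.36195372 -0.30947332 -0.00754967]
-1 [-31.4 -30.2 -29.8 -27.9 -27.8 -30.4 -30.  -32.3]
1 [-31.4 -30.9 -29.1 -28.3 -28.5 -30.  -29.4 -32.9]
```

View pics/w5.png

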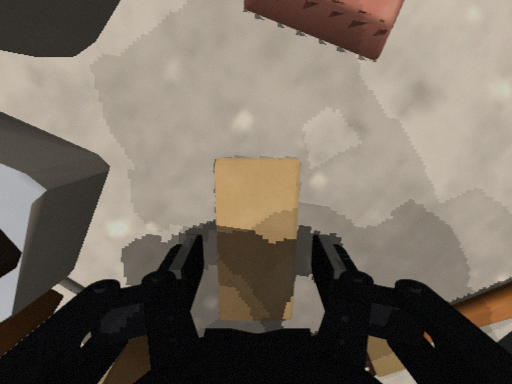

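```bash
python3 -m jog '[[0,0,4,0,0,0],[0,0,4,0,0,0],[0,0,4,0,0,0],[0,0,3,0,0,0],[0,0,0,0,0,0]]';python3 -m jog '[[0,0,0,0,0,0],[0,0,0,0,0,0],[0,0,0,0,0,0],[0,0,0,0,0,0],[0,0,0,0,0,0]]' 30; python3 tip.py w6 44
```

```text
time: 9.1
position: [0.3618, -0.3093, -0.0228]
tool_rot: [0.76, -0.65, -0.001, -0.0]
ft_force: [-0.3, -0.1, -0.4]
finger_gap: 0.677
time: 9.6
position: [0.3623, -0.3097, -0.0218]
tool_rot: [0.76, -0.65, 0.0, -0.0]
ft_force: [0.5, 1.0, 5.9]
finger_gap: 0.481
[ 0.36230209 -0.3096594  -0.02184698]
-1 [-42.  -40.4 -40.5 -40.4 -40.6 -41.7 -40.5 -40.5]
1 [-42.1 -40.9 -40.5 -41.  -41.4 -40.9 -40.4 -40.4]
```

View pics/w6.png

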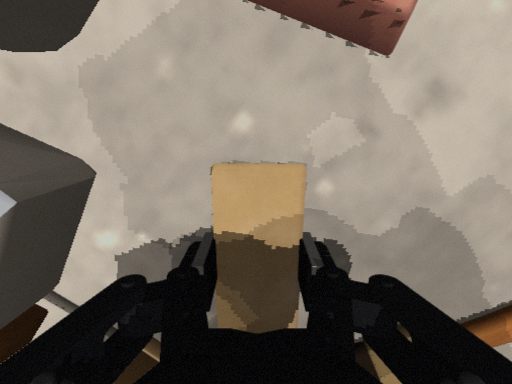

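```bash
python3 -m jog '[[0,0,-5,0,0,0],[0,0,-10,0,0,0],[0,0,-20,0,0,0],[0,0,-30,0,0,0],[0,0,-40,0,0,0],[0,0,-40,0,0,0],[0,0,-40,0,0,0],[0,0,-40,0,0,0],[0,0,-40,0,0,0],[0,0,-30,0,0,0],[0,0,-15,0,0,0],[0,0,0,0,0,0]]'; python3 -c "
from h import *
snap('wrist','w7');print(sensors.sense()['ft_force'])"
```

```text
time: 10.85
position: [0.3628, -0.3105, 0.2907]
tool_rot: [0.76, -0.65, 0.003, 0.0]
ft_force: [0.0, -0.3, -2.1]
finger_gap: 0.48
[ 0.16907898  0.66264982 -2.09901292]
```

View pics/w7.png

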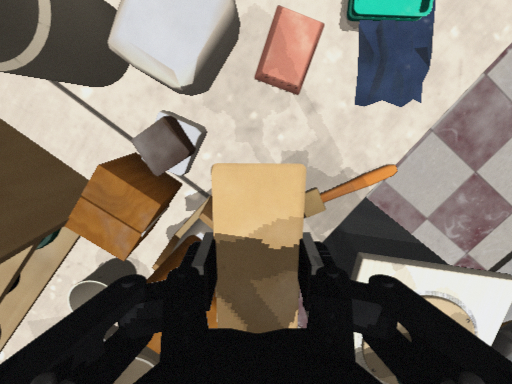

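```bash
cat > bar.py <<'E'
from h import *
import sys
w=load(sys.argv[1]);R=Ro.from_quat(w['rot']).as_matrix()
T=(cloud(w)-w['pos'])@R*1000
m=(abs(T[...,1])<30)&(abs(T[...,0])<70)&(T[...,2]<-28)&(T[...,2]>-48)&(w['image'][...,0]>60)&(w['image'][...,0]>w['image'][...,2]*1.25)
q=T[m];A=np.c_[q[:,:2],np.ones(len(q))];c,_,_,_=np.linalg.lstsq(A,q[:,2],rcond=None)
print(len(q),'plane',c.round(4),np.degrees(c[:2]).round(2),cv2.minAreaRect(q[:,:2].astype('f4')),q[:,0].max())
E
python3 bar.py w7; python3 bar.py w6
```

```text
14374 plane [ 6.00000e-04  4.00000e-03 -3.84783e+01] [0.03 0.23] ((1.694915771484375, -0.4019508361816406), (94.11665344238281, 45.46992111206055), 0.4435172379016876) 48.7600241861554
14262 plane [ 1.40000e-03  3.10000e-03 -3.85357e+01] [0.08 0.18] ((1.6796646118164062, 0.17540359497070312), (94.1068344116211, 46.8382453918457), 1.0708966255187988) 48.7564609107855
```

```bash
python3 -m jog '[[-15,-8,0,0,0,0],[-30,-15,0,0,0,0],[-36,-19,0,0,0,0],[-36,-19,0,0,0,0],[-36,-19,0,0,0,0],[-36,-19,0,0,0,0],[-36,-19,0,0,0,0],[-36,-19,0,0,0,0],[-36,-19,0,0,0,0],[-35,-17,0,0,0,0],[-23,-12,0,0,0,0],[-11,-5,0,0,0,0]]'; python3 -m jog '[[0,0,0,0,0,-4],[0,0,0,0,0,-8.5],[0,0,0,0,0,-8.5],[0,0,0,0,0,-8.5],[0,0,0,0,0,-8.5],[0,0,0,0,0,-8.5],[0,0,0,0,0,-8.5],[0,0,0,0,0,-8.5],[0,0,0,0,0,-8.5],[0,0,0,0,0,-8.5],[0,0,0,0,0,-8.5],[0,0,0,0,0,-8.5]]'; python3 -m jog '[[0,0,0,0,0,-2.6],[0,0,0,0,0,0]]'; python3 -c "
from h import *
snap('wrist','w8');s=sensors.sense();print(s['position'],s['joints'])
R=Ro.from_quat(s['tool_rot']).as_matrix();print(np.degrees(np.arctan2(R[1,0],R[0,0])))"; python3 bar.py w8
```

```text
time: 12.1
position: [0.4724, 0.0141, 0.2881]
tool_rot: [0.789, -0.613, -0.016, -0.036]
ft_force: [0.1, 0.5, -1.2]
finger_gap: 0.485
time: 13.3
position: [0.4721, 0.0129, 0.2885]
tool_rot: [0.981, 0.191, 0.016, -0.035]
ft_force: [0.3, -0.1, -1.3]
finger_gap: 0.483
time: 13.5
position: [0.4721, 0.013, 0.2885]
tool_rot: [0.977, 0.21, 0.017, -0.035]
ft_force: [-0.9, -0.3, -1.3]
finger_gap: 0.48
[0.47217233 0.01310143 0.28848546] [-0.18445447  0.07031653  1.5693333   0.0777304   1.49810498  0.9577101 ]
24.16003581839592
14377 plane [ 1.40000e-03  3.50000e-03 -3.85015e+01] [0.08 0.2 ] ((1.9693336486816406, 2.0341968536376953), (93.81392669677734, 49.914154052734375), 0.16551773250102997) 48.93372858099539
```

View pics/w8.png

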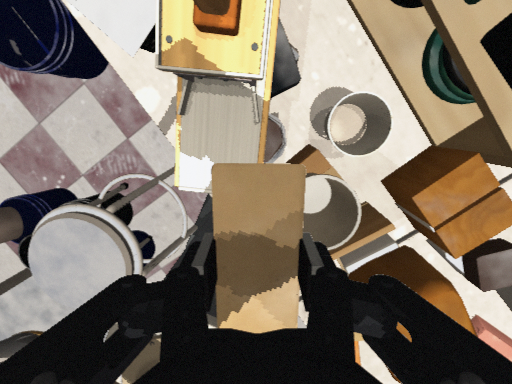

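```bash
cat > to.py <<'E'
from h import *
import sys
# usage: x y z yaw(tool x deg): gives shift in current tool frame mm, rotvec tool deg
x,y,z,yaw=map(float,sys.argv[1:5])
s=sensors.sense();R=Ro.from_quat(s['tool_rot']);a=np.radians(yaw)
G=Ro.from_matrix(np.array([[np.cos(a),np.sin(a),0],[np.sin(a),-np.cos(a),0],[0,0,-1]]))
print('rotvec',np.degrees((R.inv()*G).as_rotvec()).round(2))
dw=np.array([x,y,z])-s['position']
print('shift now-frame',(R.inv().apply(dw)*1000).round(1),'after-turn frame',(G.inv().apply(dw)*1000).round(1),'t',s['time'],'F',s['ft_force'].round(1))
E
python3 to.py .4936 .0800 .2 19.0
```

```text
rotvec [-3.64 -2.56  5.24]
shift now-frame [ 42.7 -46.6  93.7] after-turn frame [ 42.  -56.3  88.5] t 13.55 F [ 1.   0.5 -0.9]
```

```bash
python3 -m jog '[[0,0,0,-1.8,-1.3,2.6],[0,0,0,-1.8,-1.3,2.6],[10,-13,0,0,0,0],[16,-22,0,0,0,0],[11,-15,0,0,0,0],[5,-6,0,0,0,0],[0,0,0,0,0,0]]'; python3 to.py .4936 .08 .1315 19; python3 -c "
from h import *
snap('wrist','w9')"; python3 bar.py w9
```

```text
time: 14.25
position: [0.4938, 0.0807, 0.2884]
tool_rot: [0.986, 0.167, -0.0, -0.0]
ft_force: [0.6, -0.2, -1.7]
finger_gap: 0.485
rotvec [-0.04  0.04  0.2 ]
shift now-frame [ -0.3   0.7 156.9] after-turn frame [ -0.4   0.6 156.9] t 14.25 F [ 0.6 -0.2 -1.7]
14353 plane [ 1.3000e-03  2.9000e-03 -3.8521e+01] [0.08 0.17] ((1.5445938110351562, -0.0137939453125), (94.41890716552734, 46.400001525878906), 0.7010772824287415) 48.916618543624026
```

View pics/w9.png

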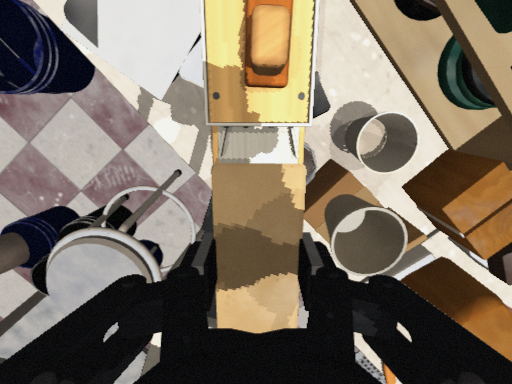

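```bash
python3 -m jog '[[-3,0,20,0,0,0.2],[-3,0.5,35,0,0,0],[0,0,35,0,0,0],[0,0,30,0,0,0],[0,0,20,0,0,0],[0,0,12,0,0,0],[0,0,8,0,0,0],[0,0,4,0,0,0],[0,0,0,0,0,0]]'; python3 -c "
from h import *
snap('wrist','w10')"; python3 to.py .4879 .078 .1115 19; python3 bar.py w10
```

```text
time: 15.2
position: [0.4883, 0.0779, 0.1248]
tool_rot: [0.986, 0.165, 0.0, -0.0]
ft_force: [-0.1, -0.0, -1.3]
finger_gap: 0.484
rotvec [-0.02 -0.05 -0.03]
shift now-frame [-0.7 -0.2 13.7] after-turn frame [-0.7 -0.2 13.7] t 15.25 F [-0.8 -0.6 -1.1]
14369 plane [ 1.20000e-03  4.10000e-03 -3.85088e+01] [0.07 0.23] ((1.7128067016601562, -0.3906078338623047), (94.46817016601562, 45.39379119873047), 0.5485922694206238) 48.92896967389519
```

View pics/w10.png

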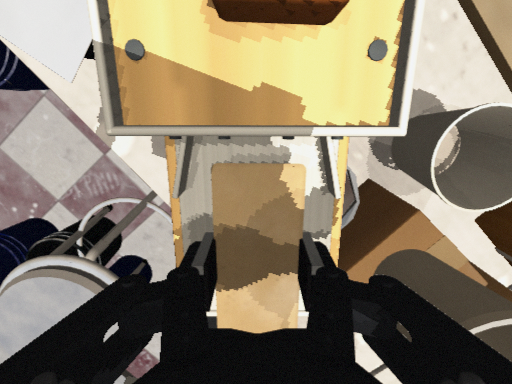

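```bash
python3 -m jog '[[0,0,4,0,0,0],[0,0,4,0,0,0],[0,0,2,0,0,0],[0,0,1,0,0,0],[0,0,0,0,0,0]]'; python3 -m jog '[[0,0,1,0,0,0],[0,0,0,0,0,0]]'; python3 -m jog '[[0,0,1,0,0,0],[0,0,0,0,0,0]]'
```

```text
time: 15.75
position: [0.4878, 0.0782, 0.1134]
tool_rot: [0.986, 0.165, -0.0, -0.0]
ft_force: [-0.7, -0.8, -1.7]
finger_gap: 0.481
time: 15.95
position: [0.488, 0.0782, 0.1125]
tool_rot: [0.986, 0.165, -0.0, -0.0]
ft_force: [0.4, -0.1, -0.9]
finger_gap: 0.485
time: 16.15
position: [0.4881, 0.0782, 0.1122]
tool_rot: [0.986, 0.165, 0.0, -0.0]
ft_force: [-2.4, -0.6, 3.1]
finger_gap: 0.482
```

```bash
python3 -m jog '[[0,0,0,0,0,0],[0,0,0,0,0,0],[0,0,0,0,0,0],[0,0,0,0,0,0]]' 60; python3 -m jog '[[0,0,-10,0,0,0],[0,0,-20,0,0,0],[0,0,-35,0,0,0],[0,0,-40,0,0,0],[0,0,-40,0,0,0],[0,0,-20,0,0,0],[0,0,0,0,0,0]]'; python3 -c "
from h import *
snap('wrist','w11')"; python3 to.py .6036 .1113 .27 17
```

```text
time: 16.55
position: [0.4879, 0.0782, 0.1114]
tool_rot: [0.986, 0.165, -0.0, -0.0]
ft_force: [-0.1, 0.2, 0.9]
finger_gap: 0.703
time: 17.25
position: [0.4902, 0.0781, 0.2808]
tool_rot: [0.986, 0.165, 0.004, 0.0]
ft_force: [-0.6, 0.9, -0.3]
finger_gap: 0.699
rotvec [ 0.02 -0.2   1.97]
shift now-frame [119.3   5.9   8.8] after-turn frame [119.4   1.8   8.4] t 17.3 F [-0.1  0.4 -0.3]
```

View pics/w11.png

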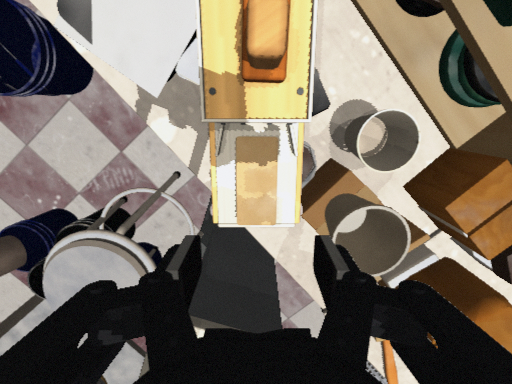

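```bash
python3 - <<'E'
from h import *
crop('w11',190,0,330,240,2.5,'x');crop('w11',195,105,315,235,5,'w11a')
d=load('w11');C=cloud(d);O=np.array([.556,.1015,.13]);a=np.radians(19);X=np.array([np.cos(a),np.sin(a),0]);Y=np.array([-X[1],X[0],0])
B=np.stack([(C-O)@X,(C-O)@Y,(C-O)[...,2]],-1)*1000
def rect(z0,z1,xr,yr):
  m=(B[...,2]>z0)&(B[...,2]<z1)&(B[...,0]>xr[0])&(B[...,0]<xr[1])&(abs(B[...,1])<yr)
  q=B[m];print(m.sum(),np.median(q[:,2]).round(1),cv2.minAreaRect(q[:,:2].astype('f4')),np.percentile(q[:,0],[0,100]).round(1),np.percentile(q[:,1],[0,100]).round(1));return q
print('bar');rect(17,24,(-130,-12),40)
print('sill');rect(0,7,(-140,-10),50)
print('sill front strip');rect(0,7,(-140,-45),50)
print('handle');rect(133,146,(0,120),40)
print('foot');rect(84,93,(0,160),40)
print('flat');rect(63,69,(-10,200),60)
print('lip');rect(71,77,(-10,20),60)
E
```

```text
bar
3788 20.7 ((-66.7004165649414, -0.504180908203125), (108.47451782226562, 79.69021606445312), 0.6631888151168823) [-120.7  -12.1] [-40.   39.7]
sill
4886 4.2 ((-69.81892395019531, 0.013153076171875), (100.01350402832031, 118.23350524902344), 89.93798828125) [-129.   -10.7] [-50.  50.]
sill front strip
3165 4.2 ((-87.00419616699219, -0.005096435546875), (83.97077178955078, 99.9696044921875), 0.029387732967734337) [-129.  -45.] [-50.  50.]
handle
2378 139.6 ((45.909942626953125, -6.525421142578125), (24.03467559814453, 29.267520904541016), 87.44725799560547) [31.3 61. ] [-18.8   5.7]
foot
1007 87.6 ((50.70661163330078, -6.769552230834961), (34.090179443359375, 52.90633773803711), 88.24638366699219) [24.  77.2] [-24.4  10.6]
flat
8899 66.3 ((39.876644134521484, -0.3766593933105469), (86.65625762939453, 87.85700225830078), 89.69747161865234) [-4.2 83.9] [-43.8  43. ]
lip
631 73.0 ((6.6468000411987305, -0.3126716613769531), (26.53898048400879, 91.97598266601562), 0.045370448380708694) [-6.6 20. ] [-46.3  45.7]
```

View pics/w11a.png

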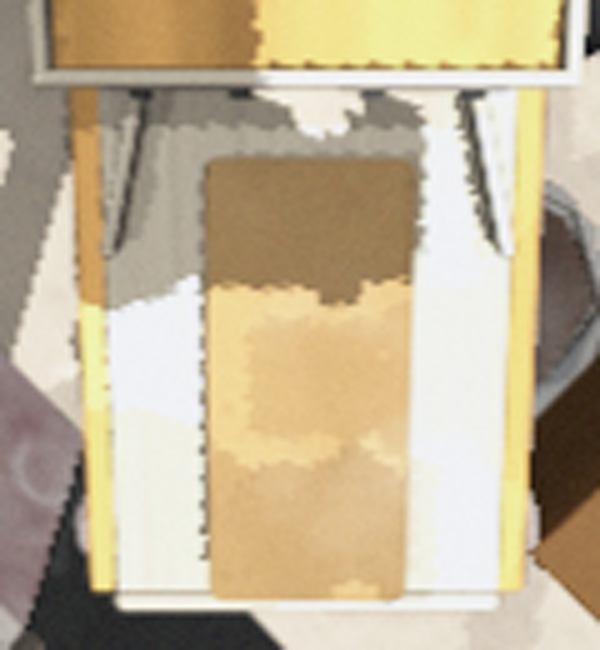

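```bash
python3 -m jog '[[20,1,0,0,0,2],[30,1,0,0,0,0],[35,0,0,0,0,0],[24,0,0,0,0,0],[10,0,0,0,0,0],[0,0,0,0,0,0]]' 60; python3 -c "
from h import *
snap('wrist','w12')
d=load('w12')
C=cloud(d);m=(C[...,2]>.262)&(C[...,2]<.28)&(np.abs(C[...,0]-.6)<.05)&(np.abs(C[...,1]-.11)<.05);q=C[m];print(np.median(q[:,2]),cv2.minAreaRect((q[:,:2]*1000).astype('f4')))"; python3 to.py .6036 .1112 .212 17
```

```text
time: 17.9
position: [0.6022, 0.1117, 0.2744]
tool_rot: [0.989, 0.148, -0.002, -0.0]
ft_force: [-1.2, -0.3, -0.1]
finger_gap: 0.706
0.26952187460182425 ((604.8610229492188, 111.31963348388672), (32.72782516479492, 23.824960708618164), 16.13764762878418)
rotvec [-0.08  0.23 -0.02]
shift now-frame [ 2.5  1.  63. ] after-turn frame [ 2.2  0.9 63. ] t 17.95 F [-0.6  0.2  0. ]
```

View pics/w12.png

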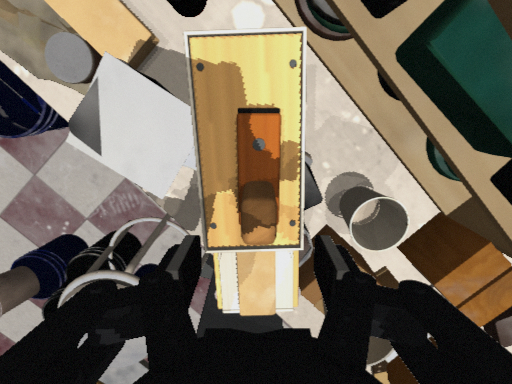

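```bash
python3 -m jog '[[3,0.5,10,0,0,0],[0,0,20,0,0,0],[0,0,18,0,0,0],[0,0,10,0,0,0],[0,0,4,0,0,0],[0,0,0,0,0,0]]'; python3 to.py .6043 .1112 .212 17
```

```text
time: 18.55
position: [0.6047, 0.1118, 0.2143]
tool_rot: [0.989, 0.147, -0.001, -0.0]
ft_force: [-0.4, -0.2, 0.7]
finger_gap: 0.704
rotvec [-0.05  0.06 -0.04]
shift now-frame [-0.6  0.5  2.3] after-turn frame [-0.6  0.5  2.3] t 18.55 F [-0.4 -0.2  0.7]
```

```bash
python3 -m jog '[[0,0.5,2,0,0,0],[0,0,0,0,0,0],[0,0,0,0,0,0],[0,0,0,0,0,0],[0,0,0,0,0,0],[0,0,0,0,0,0],[0,0,0,0,0,0],[0,0,0,0,0,0]]' 8; python3 -c "
from h import *
snap('wrist','w13')"
```

```text
time: 19.35
position: [0.6058, 0.1116, 0.2133]
tool_rot: [0.989, 0.148, 0.001, -0.0]
ft_force: [-0.8, 0.6, 5.8]
finger_gap: 0.271
```

View pics/w13.png

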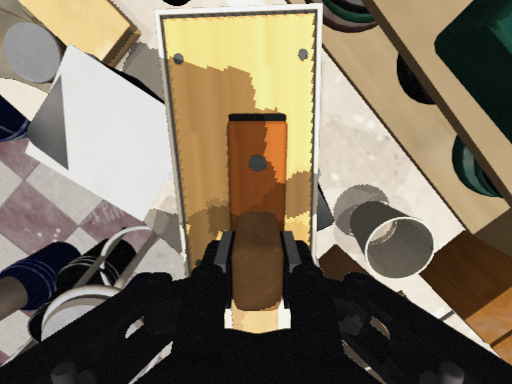

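```bash
python3 -m jog '[[0,0,-5,0,0,0],[0,0,-15,0,0,0],[0,0,-25,0,0,0],[0,0,-20,0,0,0],[0,0,-10,0,0,0],[0,0,0,0,0,0]]'; python3 -c "
from h import *
snap('wrist','w14')
w=load('w14');R=Ro.from_quat(w['rot']).as_matrix()
T=(cloud(w)-w['pos'])@R*1000
q=T[(abs(T[...,1])<25)&(T[...,0]>15)&(T[...,0]<90)&(T[...,2]>-20)&(T[...,2]<20)]
print(len(q),np.median(q[:,2]),q[:,0].max(),cv2.minAreaRect(q[:,:2].astype('f4')))
A=np.c_[q[:,:2],np.ones(len(q))];k=abs(q[:,2]-np.median(q[:,2]))<4;print(np.linalg.lstsq(A[k],q[k,2],rcond=None)[0])
"; python3 to.py .360 .034 .29 19
```

```text
time: 20.0
position: [0.6059, 0.1114, 0.2882]
tool_rot: [0.989, 0.148, 0.001, -0.0]
ft_force: [-0.6, 0.0, -2.0]
finger_gap: 0.276
5656 -4.8606250719512385 70.09037317527331 ((42.54561996459961, 0.013912200927734375), (55.084476470947266, 34.111289978027344), 0.0216640904545784)
[ 1.05779885e-02  2.36247117e-03 -5.24332376e+00]
rotvec [-0.05  0.06 -2.03]
shift now-frame [-257.2    2.4   -2.8] after-turn frame [-257.1   -6.7   -3. ] t 20.05 F [ 0.6 -0.8 -2.7]
```

View pics/w14.png

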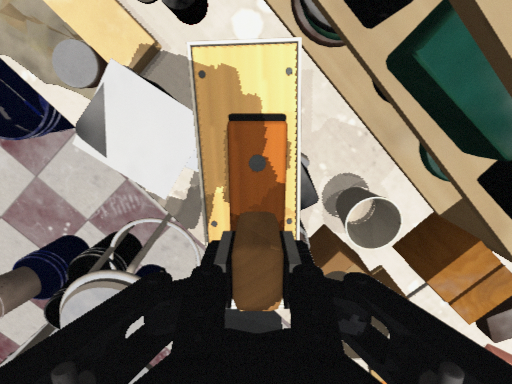

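```bash
python3 -m jog '[[0,0,0,0,0,-2],[-15,-0.5,0,0,0,0],[-30,-0.8,0,0,0,0],[-35,-0.9,0,0,0,0],[-35,-0.9,0,0,0,0],[-35,-0.9,0,0,0,0],[-35,-0.9,0,0,0,0],[-35,-0.9,0,0,0,0],[-25,-0.6,0,0,0,0],[-10,-0.3,0,0,0,0],[0,0,0,0,0,0]]'; python3 to.py .3616 .0344 .153 19; python3 -c "
from h import *
snap('wrist','w15')"
```

```text
time: 21.15
position: [0.3608, 0.0348, 0.2869]
tool_rot: [0.986, 0.164, -0.001, -0.001]
ft_force: [0.2, -0.3, -2.0]
finger_gap: 0.27
rotvec [-0.07  0.06 -0.08]
shift now-frame [  0.7   0.8 133.9] after-turn frame [  0.6   0.6 133.9] t 21.15 F [ 0.2 -0.3 -2. ]
```

View pics/w15.png

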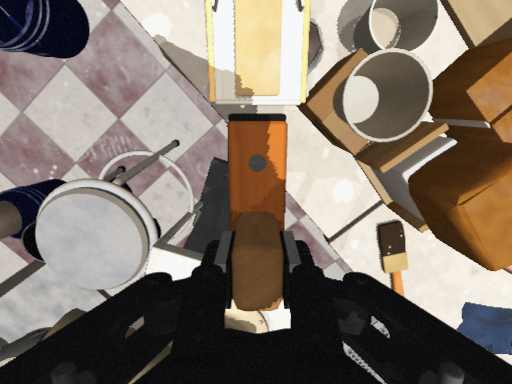

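```bash
python3 -m jog '[[0,0.5,15,0,0,0],[0,0,30,0,0,0],[0,0,35,0,0,0],[0,0,25,0,0,0],[0,0,15,0,0,0],[0,0,8,0,0,0],[0,0,3,0,0,0],[0,0,0,0,0,0]]'; python3 to.py .3616 .0344 .153 19; python3 -c "
from h import *
snap('wrist','w16')"
```

```text
time: 22.0
position: [0.3631, 0.0346, 0.1566]
tool_rot: [0.986, 0.165, -0.0, -0.0]
ft_force: [-0.1, 0.2, -2.8]
finger_gap: 0.271
rotvec [-0.05  0.01 -0.02]
shift now-frame [-1.4 -0.3  3.6] after-turn frame [-1.4 -0.3  3.6] t 22.0 F [-0.1  0.2 -2.8]
```

View pics/w16.png

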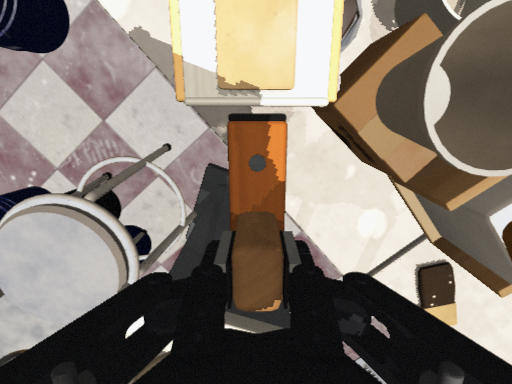

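```bash
python3 -m jog '[[0,0,2.5,0,0,0],[4,0,0,0,0,0],[4,0,0,0,0,0],[3,0,0,0,0,0],[3,0,0,0,0,0],[4,0,0,0,0,0],[5,0,0,0,0,0],[6,0,0,0,0,0],[6,0,0,0,0,0],[5,0,0,0,0,0],[0,0,0,0,0,0]]'; python3 to.py .3616 .0344 .153 19; python3 -c "
from h import *
snap('wrist','w17')"
```

```text
time: 23.15
position: [0.4012, 0.0477, 0.1541]
tool_rot: [0.986, 0.165, 0.0, -0.0]
ft_force: [-0.8, -0.6, -1.5]
finger_gap: 0.269
rotvec [-0.04 -0.03 -0.01]
shift now-frame [-41.7  -0.3   1.1] after-turn frame [-41.7  -0.3   1.1] t 23.15 F [-0.8 -0.6 -1.5]
```

View pics/w17.png

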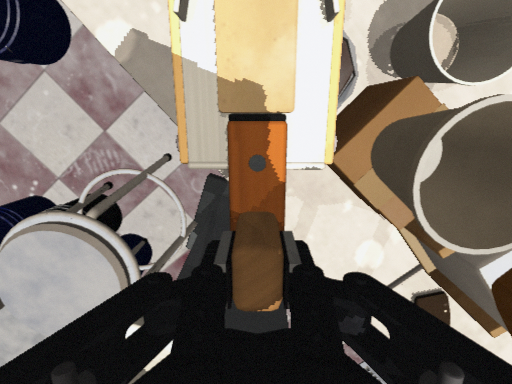

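```bash
python3 -m jog '[[4,0,0,0,0,0],[6,0,0,0,0,0],[7,0,0,0,0,0],[7,0,0,0,0,0],[7,0,0,0,0,0],[7,0,0,0,0,0],[7,0,0,0,0,0],[7,0,0,0,0,0],[6,0,0,0,0,0],[4,0,0,0,0,0],[2,0,0,0,0,0],[0,0,0,0,0,0]]'; python3 to.py .3616 .0344 .153 19; python3 -c "
from h import *
snap('wrist','w18')"
```

```text
time: 24.4
position: [0.461, 0.0684, 0.1541]
tool_rot: [0.986, 0.165, 0.0, -0.0]
ft_force: [-1.2, 0.2, -3.1]
finger_gap: 0.273
rotvec [-0.04 -0.01 -0.03]
shift now-frame [-1.05e+02 -1.00e-01  1.00e+00] after-turn frame [-105.    -0.2    1.1] t 24.4 F [-1.2  0.2 -3.1]
```

View pics/w18.png

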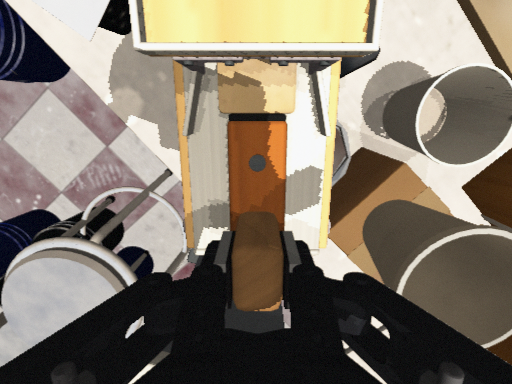

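```bash
python3 -m jog '[[4,0,0,0,0,0],[6,0,0,0,0,0],[7,0,0,0,0,0],[7,0,0,0,0,0],[7,0,0,0,0,0],[7,0,0,0,0,0],[7,0,0,0,0,0],[6,0,0,0,0,0],[5,0,0,0,0,0],[3,0,0,0,0,0],[1,0,0,0,0,0],[0,0,0,0,0,0]]'; python3 to.py .5283 .0918 .153 19; python3 -c "
from h import *
snap('wrist','w19')"
```

```text
time: 25.65
position: [0.5175, 0.0879, 0.154]
tool_rot: [0.986, 0.165, -0.0, -0.0]
ft_force: [0.4, 0.2, -2.8]
finger_gap: 0.275
rotvec [-0.05 -0.   -0.03]
shift now-frame [11.5 -0.2  1. ] after-turn frame [11.5 -0.2  1. ] t 25.65 F [ 0.4  0.2 -2.8]
```

View pics/w19.png

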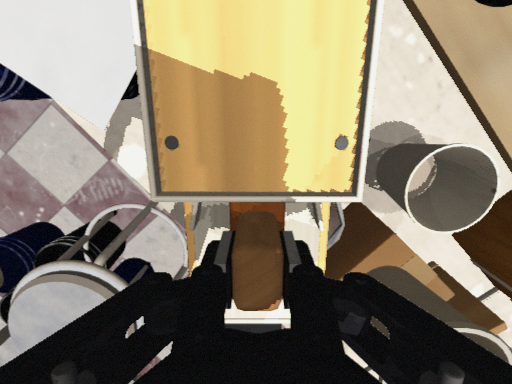

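```bash
python3 - <<'E'
from h import *
w=load('w19');R=Ro.from_quat(w['rot']).as_matrix()
T=(cloud(w)-w['pos'])@R*1000
q=T[(abs(T[...,1])<40)&(T[...,2]<-44)&(T[...,2]>-53)&(T[...,0]>15)&(T[...,0]<60)];print('lip front',np.percentile(q[:,0],[0,1,5]),np.median(q[:,2]))
q=T[(abs(T[...,1])<11)&(T[...,2]<-50)&(T[...,2]>-62)&(abs(T[...,0])<25)];print('handle',q[:,0].min(),q[:,0].max(),np.median(q[:,2]))
E
```

```text
lip front [15.00648886 15.06180503 15.26608082] -48.73238737950828
handle -17.21176591073412 15.651727400179151 -56.35909799285319
```

```bash
python3 - <<'E'
from h import *
w=load('w19');R=Ro.from_quat(w['rot']).as_matrix()
T=(cloud(w)-w['pos'])@R*1000
q=T[(abs(T[...,1])<44)&(abs(T[...,1])>20)&(T[...,2]<-44)&(T[...,2]>-53)&(T[...,0]>22)&(T[...,0]<60)];print('lip front',np.percentile(q[:,0],[0,1,5]),np.median(q[:,2]))
E
```

```text
lip front [33.70627958 34.00276751 34.37306819] -48.5172668452864
```

```bash
python3 -m jog '[[3,0,0,0,0,0],[4,0,0,0,0,0],[3,0,0,0,0,0],[2,0,0,0,0,0],[0,0,0,0,0,0],[0,0,0,0,0,0]]'; python3 to.py .5283 .0918 .153 19
```

```text
time: 26.3
position: [0.529, 0.0918, 0.154]
tool_rot: [0.986, 0.165, 0.0, -0.0]
ft_force: [-0.1, 0.2, -3.3]
finger_gap: 0.272
rotvec [-0.04 -0.02 -0.03]
shift now-frame [-0.7 -0.2  1. ] after-turn frame [-0.7 -0.2  1. ] t 26.3 F [-0.1  0.2 -3.3]
```

```bash
python3 -m jog '[[-4,0,0,0,0,0],[-7,0,0,0,0,0],[-8,0,0,0,0,0],[-8,0,0,0,0,0],[-8,0,0,0,0,0],[-8,0,0,0,0,0],[-10,0,0,0,0,0],[-12,0,0,0,0,0],[-15,0,0,0,0,0],[-18,0,0,0,0,0],[-18,0,0,0,0,0],[-10,0,0,0,0,0]]'; python3 -m jog '[[-4,0,0,0,0,0],[0,0,0,0,0,0]]';python3 -c "
from h import *
snap('wrist','w20');snap('scene','s20');crop('s20',165,80,265,200,5,'s20a')"
```

```text
time: 27.5
position: [0.407, 0.0504, 0.1539]
tool_rot: [0.986, 0.165, -0.001, -0.0]
ft_force: [-0.6, -0.6, -2.3]
finger_gap: 0.274
time: 27.7
position: [0.4055, 0.0493, 0.1543]
tool_rot: [0.986, 0.165, 0.0, -0.0]
ft_force: [0.3, 0.3, -2.1]
finger_gap: 0.268
```

View pics/w20.png

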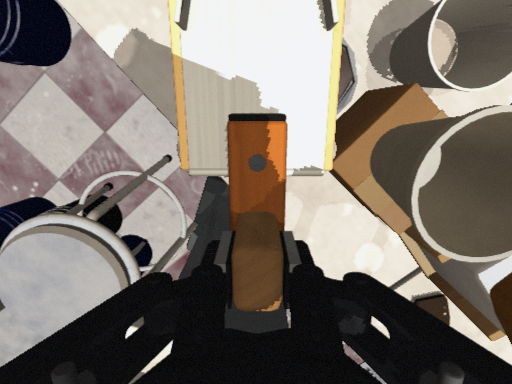

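View pics/s20a.png

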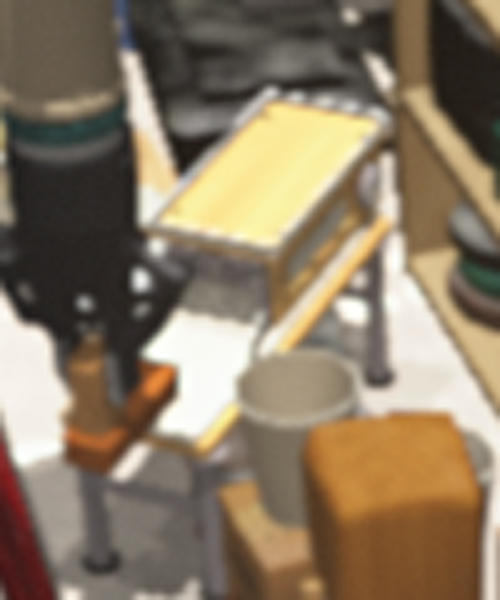

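```bash
python3 -m jog '[[0,0,-15,0,0,0],[0,0,-30,0,0,0],[0,0,-40,0,0,0],[0,0,-30,0,0,0],[0,0,-15,0,0,0],[0,0,-5,0,0,0],[15,0,0,0,0,0],[25,0,0,0,0,0],[30,0,0,0,0,0],[30,0,0,0,0,0],[30,0,0,0,0,0],[30,0,0,0,0,0]]'; python3 -m jog '[[25,0,0,0,0,0],[18,0,0,0,0,0],[8,0,0,0,0,0],[0,0,0,0,0,0]]'; python3 to.py .607 .1189 .2145 19; python3 -c "
from h import *
snap('wrist','w21')"
```

```text
time: 29.0
position: [0.5588, 0.1024, 0.2864]
tool_rot: [0.986, 0.165, -0.002, -0.001]
ft_force: [-0.9, -0.3, -2.6]
finger_gap: 0.274
time: 29.4
position: [0.6061, 0.1185, 0.2865]
tool_rot: [0.986, 0.165, -0.002, -0.001]
ft_force: [-1.6, 0.1, -3.8]
finger_gap: 0.269
rotvec [-0.1  0.2 -0. ]
shift now-frame [ 1.3  0.1 72. ] after-turn frame [ 1.  -0.1 72. ] t 29.4 F [-1.6  0.1 -3.8]
```

View pics/w21.png

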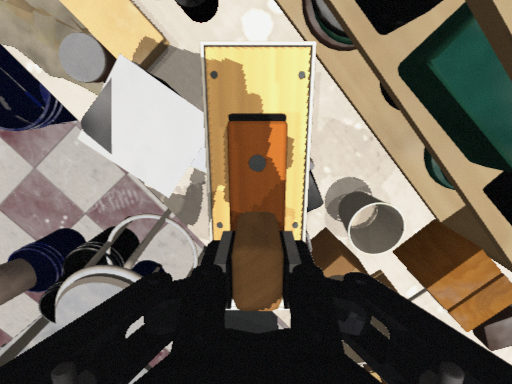

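```bash
python3 -m jog '[[1,0,10,0,0.2,0],[0,0,20,0,0,0],[0,0,20,0,0,0],[0,0,12,0,0,0],[0,0,5,0,0,0],[0,0,2,0,0,0],[0,0,1,0,0,0],[0,0,0,0,0,0]]'; python3 -m jog '[[0,0,1,0,0,0],[0,0,0,0,0,0]]'
```

```text
time: 30.25
position: [0.6069, 0.1184, 0.2198]
tool_rot: [0.986, 0.165, 0.002, -0.001]
ft_force: [0.2, -0.0, -1.1]
finger_gap: 0.268
time: 30.45
position: [0.6066, 0.1184, 0.2183]
tool_rot: [0.986, 0.165, 0.002, -0.001]
ft_force: [-0.7, 0.2, -1.9]
finger_gap: 0.272
```

```bash
python3 -m jog '[[0,0,1.5,0,0,0],[0,0,1,0,0,0],[0,0,0,0,0,0]]'; python3 -m jog '[[0,0,1,0,0,0],[0,0,0,0,0,0]]';python3 -m jog '[[0,0,1,0,0,0],[0,0,0,0,0,0]]'
```

```text
time: 30.75
position: [0.6063, 0.1184, 0.2152]
tool_rot: [0.986, 0.165, 0.001, -0.001]
ft_force: [-1.0, 0.1, -1.7]
finger_gap: 0.266
time: 30.95
position: [0.6063, 0.1184, 0.2143]
tool_rot: [0.986, 0.165, 0.001, -0.001]
ft_force: [0.2, 0.3, -1.9]
finger_gap: 0.272
time: 31.15
position: [0.6064, 0.1184, 0.2134]
tool_rot: [0.986, 0.165, 0.001, -0.001]
ft_force: [-0.2, 0.1, -3.0]
finger_gap: 0.272
```

```bash
python3 -m jog '[[0,0,0.7,0,0,0],[0,0,0,0,0,0]]';python3 -m jog '[[0,0,0.7,0,0,0],[0,0,0,0,0,0]]'
```

```text
time: 31.35
position: [0.6065, 0.1185, 0.2133]
tool_rot: [0.986, 0.165, 0.002, -0.001]
ft_force: [0.3, -0.5, 0.3]
finger_gap: 0.271
time: 31.55
position: [0.6066, 0.1185, 0.2133]
tool_rot: [0.986, 0.165, 0.002, -0.001]
ft_force: [-2.4, 0.8, 5.7]
finger_gap: 0.275
```

Resting at z ≈ 0.2133, the height I picked it up at. Release, rise, look.

```bash
python3 -m jog '[[0,0,-0.7,0,0,0],[0,0,0,0,0,0],[0,0,0,0,0,0],[0,0,0,0,0,0],[0,0,0,0,0,0]]' 58; python3 -m jog '[[0,0,-10,0,0,0],[0,0,-20,0,0,0],[0,0,-30,0,0,0],[0,0,-30,0,0,0],[-15,0,-10,0,0,0],[-30,0,0,0,0,0],[-40,0,0,0,0,0],[-40,0,0,0,0,0],[-40,0,0,0,0,0],[-30,0,0,0,0,0],[-15,0,0,0,0,0],[0,0,0,0,0,0]]'; python3 -c "
from h import *
snap('wrist','w22');snap('scene','s22');crop('s22',165,80,265,200,5,'s22a');snap('top','t22');crop('t22',100,140,270,270,4.6,'t22a')"
```

```text
time: 32.05
position: [0.6064, 0.1184, 0.2126]
tool_rot: [0.986, 0.165, 0.001, -0.001]
ft_force: [0.4, 0.5, 0.1]
finger_gap: 0.683
time: 33.25
position: [0.4057, 0.0497, 0.3125]
tool_rot: [0.986, 0.164, 0.002, -0.001]
ft_force: [0.2, 0.8, -0.5]
finger_gap: 0.681
```

View pics/w22.png

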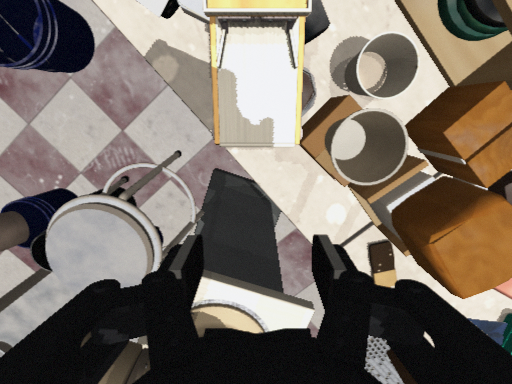

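View pics/s22a.png

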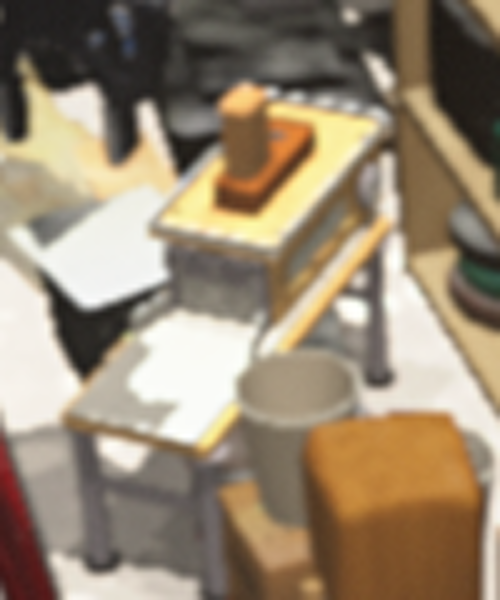

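View pics/t22a.png

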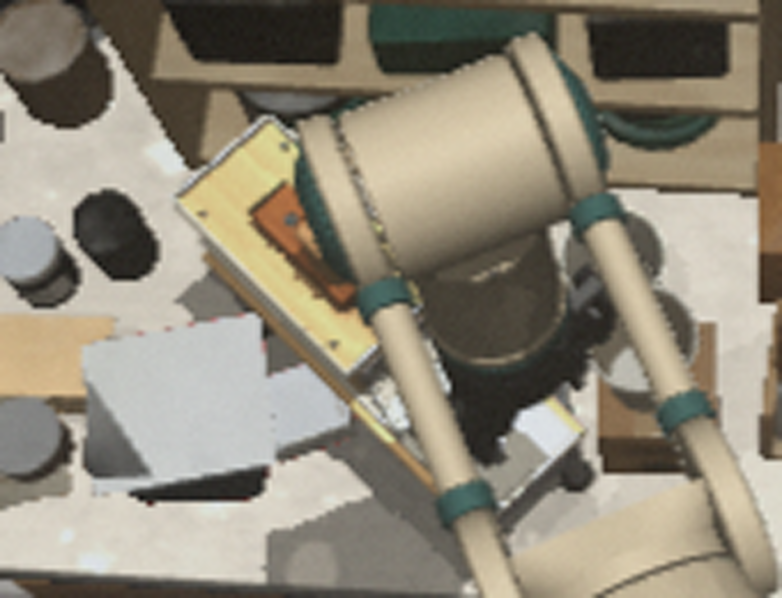

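```bash
python3 - <<'E'
from h import *
O=np.array([.555,.101,.13]);a=np.radians(19);X=np.array([np.cos(a),np.sin(a),0]);Y=np.array([-X[1],X[0],0])
for n in('scene0','s22'):
  d=load(n);C=cloud(d);B=np.stack([(C-O)@X,(C-O)@Y,(C-O)[...,2]],-1)*1000
  for z0,z1 in((8,20),(20,32),(32,45)):
    q=B[(abs(B[...,1])<24)&(B[...,2]>z0)&(B[...,2]<z1)&(B[...,0]>-20)&(B[...,0]<165)]
    print(n,z0,len(q),np.percentile(q[:,0],[5,50,95]).round(1))
  q=B[(B[...,2]>135)&(B[...,2]<146)&(B[...,0]>0)&(B[...,0]<120)&(abs(B[...,1])<30)];print('handle',np.median(q,0).round(1))
  for nm,u,v in(('pink',312,298),('cup1',224,158)):print(nm,d['image'][v,u],dep(d,u,v).round(3))
crop('s22',195,110,250,160,12,'s22b')
E
```

```text
scene0 8 39 [-6.1 -1.3  2.2]
scene0 20 41 [-5.5 -1.3  2.2]
scene0 32 42 [-7.3 -2.9  2. ]
handle [ 45.   -9.1 139.5]
pink [245 194 171] [ 0.335 -0.478  0.024]
cup1 [171 154 130] [ 0.5   -0.022  0.161]
s22 8 39 [-4.2 -1.7  2.7]
s22 20 41 [-5.7 -1.6  1.7]
s22 32 45 [-6.4 -2.1  1.7]
handle [ 46.4  -2.4 139.5]
pink [245 193 171] [ 0.335 -0.478  0.024]
cup1 [167 152 128] [ 0.499 -0.023  0.162]
```

View pics/s22b.png

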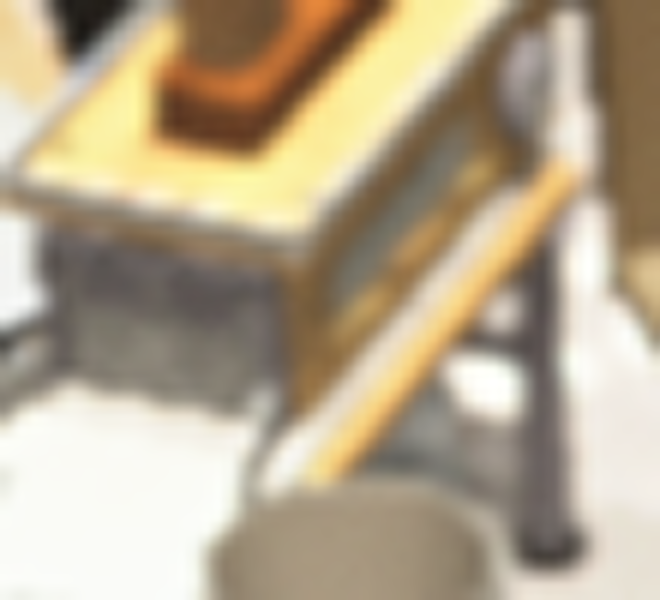

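```bash
python3 -c "
from h import *
print(sensors.sense()['time']);print(r.close_job())"
```

```text
33.4
the job is handed in; nothing more can be done
None
```

I laid the bar flat on the sill in line with the doorway and let go. I then pushed it in under the flap with the block until the block's nose was about 44 mm past the doorway, drew the block out, stood it back on the box top and handed in at 33.4 s.

**Last checks**
- **Bar:** the sill is empty, so the bar is inside. I did not see it through the pane; that it lies past the 34 mm mark rests on how far the nose went in.
- **Flap:** the depth across the doorway matches the starting picture to within 1 mm or so at most heights, so it hangs shut.
- **Block:** it stands level inside the lip, with its handle at the same height as before. I set it about 7 mm nearer the middle of the box top than at the start.
- **Wide bar and cup:** the pink bar and the cup by the sill read the same position as at the start.
- **Forces:** the wrist force stayed below about 6 N in every reading I took.

**What disagreed or went wrong**
- **Finger ends:** with the fingers partly open, they sit about 24 to 29 mm behind the reported TCP, not at it as the text says. My first grasp closed harmlessly in the air above the bar. I measured the offset with the wrist camera and gripped again lower.
- **Carrying the bar:** one move stopped about 70 mm short and left the bar tilted by about 4.5° while high in the air. I corrected both before lowering it.

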